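Index the drilling table one hole on and clamp it

TASK

The flange on the indexing table has just been drilled under the brass bush: press the red plunger knob down with a fingertip and, with it, push the table round clockwise (seen from above) to the next hole, no further, so that the plunger springs fully up again and locks it. Then push the clamp lever with the black ball clockwise until it is fully home against its stop. Only press and push with the fingers, gently and without pinching anything, and leave the tools lying around as they are.

Things in the scene. Friction and masses are not known exactly. Their poses are not given: they have to be found in the camera images.
- table_axis (a point): On the vertical turning axis of the indexing table, level with the table's top, 56 mm above the bench. The table is a steel disc 168 mm across on a round dark-green base 260 mm across, bolted down. The aluminium flange fixed on it has a nut and stud up to 96 mm above the bench. This point's x axis points to the pillar behind the table; z is up.
- drill_bush (a point): Lower mouth of the brass drill bush, 95 mm above the bench, 47 mm from the turning axis, over the flange. It is held by a dark steel arm (100 to 130 mm above the bench) on a fixed pillar 150 mm from the turning axis, behind the table, 140 mm tall. Nothing to be done with it: keep clear.
- knob_top (a point): Centre of the dish floor of the red plunger knob: press here. The knob is 47 mm across; its dish is a flat floor 40 mm across inside a lip 2.5 mm high. 83.5 mm above the bench when the plunger is out, 10 mm lower when fully pressed. It stands on the table, 105 mm from the turning axis, and goes round with it: a fingertip holding it down can drag the table round by it.
- plunger (a joint): Press depth in m: 0 = out (pin up in an index hole, table locked), 0.010 = at its stop. Spring 3 to 6 N outward. 6.2 mm frees the table. Eight index holes, 45 degrees apart, in the steel ring. Between holes the ring holds the pin down by itself (about 0.006); it springs up when under the next hole, its taper centring the table from up to 4 mm off, with 1 degree of play left.
- table (a joint): Turn of the table in rad, clockwise seen from above is positive: about 0 at the start (locked in a hole), 0.785 (45 degrees) in the next hole clockwise. It turns against light friction (0.1 N m, about 1 N at the knob) and stays where it is left.
- clamp_stud (a point): On the vertical axis about which the clamp lever swings, 64 mm above the bench, on a boss (38 mm across, 48 mm tall, lever hub on top to 78 mm) at the left edge of the base, 155 mm from the turning axis.
- lever_ball (a point): Centre of the black ball, 27 mm across, at the end of the clamp lever, 77 mm above the bench, 90 mm from the stud. The lever is a steel rod 12 mm thick; its centre line rises from 60 mm above the bench at the stud through 70 mm (60 mm from the stud) to 76 mm at the ball. More than 25 mm from the stud the space under it and on both sides is free down to 40 mm above the bench.
- clamp (a joint): Swing of the clamp lever in rad, clockwise seen from above is positive: 0 to 0.3 at the start (slack, lever pointing roughly to the robot), 1.309 (75 degrees) at its stop (tight, lever pointing to the left). A screw clamp: it takes 2 N at 60 mm from the stud, up to 4 N near the stop, and stays where it is left. Once it is tight the table cannot be turned.
- centre_punch: Loose steel centre punch, 118 mm long and 12 mm thick, lying to the right of the table; origin at the middle of its underside. To be left alone.
- tape_measure: Loose orange tape measure, 37 x 85 x 60 mm, standing in front of the table to the right; origin under its middle. To be left alone.
- marker: Loose red and white marker pen, 135 mm long and 16 mm thick, lying at the left front; origin at the middle of its underside. To be left alone.

How it is judged:
On the way, in this order (a step that is already met when the one before it is completed fails the run):
1. the plunger is pressed far enough to free the table, which still stands at its first hole (value of joint plunger above 0.0062 m and value of joint table between -0.1 and 0.2 rad), for 0.05 s.
2. the table stands at the next hole clockwise with the plunger sprung fully up, the clamp still slack (value of joint table between 0.745 and 0.825 rad and value of joint plunger below 0.0015 m and value of joint clamp below 0.9 rad), for 0.2 s.
At the end, for the whole second after the job is handed in: The table is turned one hole clockwise (0.785 rad within 0.04), the plunger is out to within 1.5 mm, the clamp lever is within 0.07 rad (4 degrees) of its stop, the table is at rest, and the three loose tools are within 20 mm of where they lay (value of joint table between 0.745 and 0.825 rad and value of joint plunger below 0.0015 m and value of joint clamp above 1.24 rad and not (velocity of joint table above 0.05 rad/s) and not (velocity of joint table below -0.05 rad/s) and distance of each of centre_punch, tape_measure, marker from where it was at the start of the episode below 0.02 m); the robot touches nothing.
It fails at once if the table is turned past the next hole (value of joint table above 1 rad).
It fails at once if the table is turned anticlockwise (value of joint table below -0.15 rad).
It fails at once if the clamp lever is tightened before the table is locked at the next hole (value of joint clamp above 0.95 rad and (value of joint table below 0.73 rad or value of joint plunger above 0.004 m)).
It fails at once if the plunger knob or the clamp lever is pinched or forced (over 40 N) (contact force between the fingers and plunger above 40 N or contact force between the fingers and clamp above 40 N).
It fails at once if a loose tool is pushed away or picked up (distance of any of centre_punch, tape_measure, marker from where it was at the start of the episode above 0.03 m).
It also fails if it takes over 48 s, if anything falls off the work surface, if the arm or the gripper's body presses on something with over 40 N, if the wrist force passes 120 N, or if a joint passes its speed limit or range.

ROBOT

A 6-joint arm with a two-finger parallel gripper is mounted at the origin on the work surface; the furniture and walls round the work are solid. World frame = base frame: x ahead of the robot, y to its left, z up, the work surface at z = 0. Lengths are in m, angles in rad, forces in N, time in s.
With the tool pointing down it reaches from about 0.375 to 0.9 m from the base axis. Payload 3.1 kg.
Tool frame: the origin (TCP) lies at the very end of the fingers, on their centre line; the grasp point (between the pads) lies 19 mm behind it; z points along the fingers, y is the direction in which the jaws open and shut (so a half turn about z gives the same grasp; the last joint's range is limited). The gripper opens to 87 mm and grips with 3 to 60 N. Pads are 19 mm wide; open, the fingers measure 117 mm over their backs; the gripper's body (75 mm by 190 mm) begins 51 mm behind the grasp point.
Start: joints at [1.052, 0.527, 1.433, -0, 1.181, -0.178], TCP at [0.208, 0.589, 0.223] pointing down, gripper open.
Joint ranges: [-3.08, 3.08], [-0.75, 2.2], [0.22, 2.44], [-1.43, 4.57], [0, 2.65], [-2.85, 2.85]. Speed limits (rad/s): [2.79, 2.79, 3.14, 3.14, 3.14, 3.14].

INTERFACE

Orientations are given as a unit quaternion [x, y, z, w].
In Python, from rig import robot gives the robot as it stands. The module is installed in compiled form; this text tells all that it offers.
- The arm moves only by the tool send_rows, never from a script. Its argument "deltas" is a list of rows, each an object of numbers: "tx", "ty", "tz": the shift along the tool's x, y, z in cm; "rx", "ry", "rz": the turn, a rotation vector about the tool's x, y, z in rad. A call has 1 to 5 rows; each row is the pose to reach, as a shift and turn from the pose commanded when the call began, along the tool's axes at that moment; what a row does not reach only later rows make up. A row lasts 1/12 s, in which the tool goes at most 41.7 mm and 7.16 degrees, less where a joint would pass 70% of its speed; a pose out of reach is approached as far as the arm can. A call with a gripper value outside its range is refused whole. "claw" is the finger opening in cm, from 0 to 8.7, set as the call begins (left out, the last holds). The fingers move at their own pace and stop on an object; "squeeze" is the grip in N (left out, the last holds). Time passes only in rows, so rows that repeat a pose let the fingers close. It gives the time, the measured TCP pose, the force and the opening at its end, in the units of the state.
- robot.get_obs(): the state, without advancing time (a new reading comes with each control period).
- robot.camera(name): name is "scene" or "top" or "wrist"; returns a dict with "color" (400x640x3 uint8, red, green, blue), "z_map" (400x640 float32, m along the optical axis (not along the pixel's ray), 0 where there is no reading), "intrinsics" (3x3 intrinsics, pixels), "distortion" ([k1, k2, p1, p2, k3] as OpenCV has them; the pictures are not rectified), "R" (3x3) and "t" (3): a world point X has camera coordinates R X + t; the wrist camera has in their place "tool_from_camera" (4x4, takes a point from camera to tool coordinates, whose origin is the TCP and whose axes are the flange's). Camera axes: x right, y down, z forward; pixel columns grow to the right and rows downward; lengths in m; the calibration is good to about 2 mm. A picture is of the moment at which its call begins: read the wrist's pose just before it.
- robot.hand_in(): hands the job in, once; it reports no verdict.
Trained networks look in the newest picture that a camera, given by its name, has taken for a name from the list of things; names that differ only in an ending like _2 or _b are one class to them, and where a whole thing is asked for, a point or a joint stands for the part that bears it (a point fixed in the world has none). Each returns a list of dicts, best first, with "p" (0 to 1); they miss things now and then, are a little off and sometimes report something else, mostly with a low value. They report only what shows in the picture. A call takes as long as a camera call.
- robot.outline_of(label, camera): "pixels" (400x640 bool, what is visible of it) and "xy" ([column, row] in pixels, amid what is visible of it).
- robot.tip_of(label, camera): "xy" ([column, row] in pixels: a listed point, or the origin of a listed thing).
The state is a dict: "time": time; "q": joint angles; "joint_velocities": joint speeds; "joint_torque": joint torques, N m; "position": TCP position; "tool_rot": TCP orientation; "ft_force": force on the tool from outside, world axes, zero at the start; "moment": the same for the moment, N m; "grip_width": finger opening in m.
Only numpy, scipy, OpenCV 4.12 (cv2) and the standard library are available. Lean on these libraries where they do the work, as an engineer would, in place of code of your own. Each camera call takes 0.05 s, during which the arm holds its last target.

## Working session

There is one attempt and no reset: what is moved stays moved. The work goes in short steps, Python scripts to look and compute and a tool call to move; the robot and the scene stay as the last step left them, time stands still between calls to the robot, and variables do not carry over. Pictures are saved under pics/ and viewed, and the job is handed in when it is done.

Besides the shell and the picture viewer there is one more tool, called after "Call:" as name(argument=value, ...) on one line, values as JSON. send_rows: Moves the arm, as the interface text tells. Its arguments: {"type":"object","properties":{"deltas":{"type":"array","items":{"type":"object","properties":{"tx":{"type":"number"},"ty":{"type":"number"},"tz":{"type":"number"},"rx":{"type":"number"},"ry":{"type":"number"},"rz":{"type":"number"}}}},"claw":{"type":"number"},"squeeze":{"type":"number"}},"required":["deltas"]}

```bash
mkdir -p pics; cat > h.py <<'E'
import numpy as np,cv2
from rig import robot
def ray(c,xy):
    K=np.array(c["intrinsics"]);d=np.array(c["distortion"])
    p=cv2.undistortPoints(np.array([[xy]],float),K,d)[0,0]
    return np.array([p[0],p[1],1.])
def at_z(c,xy,z):
    R=np.array(c["R"]);t=np.array(c["t"]);r=R.T@ray(c,xy);o=-R.T@t
    return o+r*(z-o[2])/r[2]
def save(c,name,marks=()):
    im=cv2.cvtColor(c["color"],cv2.COLOR_RGB2BGR).copy()
    for l,xy in marks:
        p=(int(xy[0]),int(xy[1]));cv2.drawMarker(im,p,(255,0,255),0,10,1);cv2.putText(im,l,p,0,.35,(255,255,0),1)
    cv2.imwrite("pics/"+name,im)
Z=dict(table_axis=.056,drill_bush=.095,knob_top=.0835,clamp_stud=.064,lever_ball=.077,centre_punch=0,tape_measure=0,marker=0)
E
python3 - <<'E'
from h import *
print({k:np.round(v,3) for k,v in robot.get_obs().items()})
for cam in("top","scene"):
    c=robot.camera(cam);m=[]
    for n,z in Z.items():
        for d in robot.tip_of(n,cam)[:2]:
            print(cam,n,round(d["p"],2),np.round(d["xy"],1),np.round(at_z(c,d["xy"],z),4))
            if d["p"]>.3:m.append((n,d["xy"]))
    save(c,cam+"0.png",m)
E
```

```text
{'time': np.float64(0.0), 'q': array([ 1.052,  0.528,  1.434, -0.   ,  1.181, -0.178]), 'joint_velocities': array([-0.   , -0.001, -0.001, -0.   , -0.001, -0.001]), 'joint_torque': array([  0.   , -44.004, -17.659,   0.063,   0.058,  -0.   ]), 'position': array([0.208, 0.589, 0.222]), 'tool_rot': array([ 0.169,  0.986, -0.001, -0.   ]), 'ft_force': array([-0.43 , -0.564, -0.368]), 'moment': array([-0.009,  0.037, -0.024]), 'grip_width': np.float64(0.087)}
top table_axis 0.91 [304.9 195.2] [0.5504 0.1051 0.056 ]
top drill_bush 0.73 [303.7 176.4] [0.5935 0.1073 0.095 ]
top drill_bush 0.68 [231.5 241.1] [0.4247 0.2914 0.095 ]
top knob_top 0.8 [312.4 232.8] [0.4476 0.0844 0.0835]
top clamp_stud 0.81 [245.7 210.9] [0.5069 0.2612 0.064 ]
top lever_ball 0.64 [240.2 245.2] [0.4154 0.2715 0.077 ]
top centre_punch 0.54 [405.5 228.5] [ 0.4674 -0.1695  0.    ]
top centre_punch 0.5 [312.7 231.2] [0.4595 0.0848 0.    ]
top tape_measure 0.66 [380.9 256. ] [ 0.3922 -0.101   0.    ]
top marker 0.72 [229.7 240.3] [0.4338 0.3129 0.    ]
scene table_axis 0.87 [316.4 208.7] [0.553  0.1157 0.056 ]
scene drill_bush 0.62 [330.1 191.8] [0.5933 0.1052 0.095 ]
scene drill_bush 0.33 [338.9 297.4] [ 0.333 -0.161  0.095]
scene knob_top 0.69 [294.  222.1] [0.4474 0.0878 0.0835]
scene clamp_stud 0.83 [263.1 189.2] [0.508  0.2775 0.064 ]
scene lever_ball 0.66 [237.5 199.6] [0.4164 0.2703 0.077 ]
scene marker 0.81 [239.6 216.2] [0.4347 0.2969 0.    ]
```

View pics/top0.png

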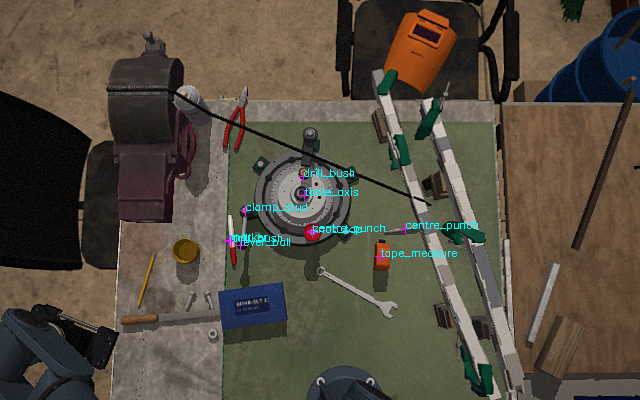

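View pics/scene0.png

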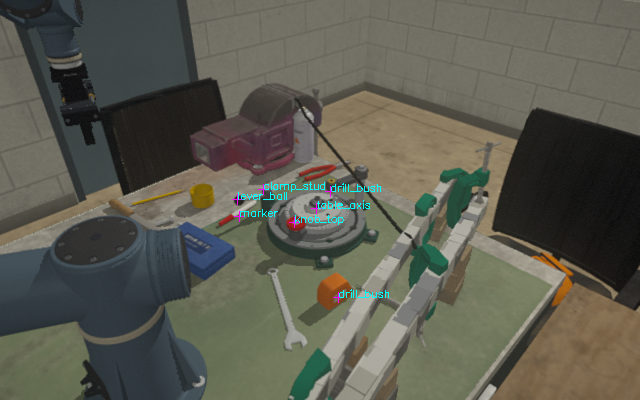

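The top picture shows the red knob at (312,232), on the robot side of the table, and the ball at (240,245). A black cable crosses behind the table. Before moving, I'll check obstacle heights.

```bash
cat >> h.py <<'E'
from scipy.spatial.transform import Rotation as Ro
def plan(pts,yaws=None,base=None):
    "world targets -> tool deltas (cm, rz) from the measured/base pose"
    o=robot.get_obs();p=np.array(o["position"]) if base is None else np.array(base);R=Ro.from_quat(o["tool_rot"])
    print("p",np.round(o["position"],4),"yaw x",round(float(np.degrees(np.arctan2(*R.as_matrix()[:2,0][::-1]))),2),"zaxis",np.round(R.as_matrix()[:,2],4),"f",np.round(o["ft_force"],2),"q",np.round(o["q"],2),"t",round(float(o["time"]),2))
    for q in pts: print(np.round(q,4),"->",np.round(R.inv().apply(np.array(q)-p)*100,2))
E
python3 - <<'E'
from h import *
c=robot.camera("top");z=c["z_map"];R=np.array(c["R"]);t=np.array(c["t"])
v,u=np.mgrid[0:400,0:640]
pp=cv2.undistortPoints(np.stack([u,v],-1).reshape(-1,1,2).astype(float),np.array(c["intrinsics"]),np.array(c["distortion"]))[:,0]
X=np.c_[pp,np.ones(len(pp))]*z.reshape(-1,1);W=((X-t)@R).reshape(400,640,3)
np.save("W.npy",W)
ok=z>0
for x0 in np.arange(0.2,.85,.05):
    print(round(x0,2),[int(1000*W[...,2][ok&(abs(W[...,0]-x0-.025)<.025)&(abs(W[...,1]-y0-.025)<.025)].max(initial=0)) for y0 in np.arange(.65,-.3,-.05)])
plan([(0.448,.086,.18)])
E
```

```text
0.2 [333, 340, 580, 602, 614, 20, 19, 47, 48, 45, 44, 10, 9, 12, 11, 11, 12, 10, 190]
0.25 [340, 340, 577, 575, 9, 21, 21, 46, 45, 47, 46, 11, 10, 11, 12, 14, 13, 9, 190]
0.3 [0, 9, 9, 12, 8, 10, 8, 8, 44, 45, 45, 11, 12, 11, 13, 10, 9, 9, 185]
0.35 [0, 6, 6, 13, 51, 50, 46, 19, 20, 11, 11, 14, 12, 11, 13, 67, 66, 164, 179]
0.4 [0, 11, 10, 7, 48, 50, 50, 23, 92, 10, 42, 89, 91, 41, 18, 63, 62, 165, 202]
0.45 [0, 6, 147, 149, 147, 7, 7, 20, 80, 48, 64, 90, 91, 57, 39, 11, 15, 163, 202]
0.5 [0, 0, 155, 155, 155, 9, 6, 17, 82, 73, 76, 99, 86, 62, 42, 10, 148, 158, 146]
0.55 [0, 0, 155, 156, 158, 122, 8, 10, 10, 45, 74, 137, 132, 161, 161, 159, 152, 149, 179]
0.6 [0, 130, 155, 155, 157, 143, 12, 11, 14, 42, 65, 178, 173, 169, 152, 11, 172, 166, 171]
0.65 [0, 131, 185, 187, 189, 185, 9, 19, 195, 193, 185, 178, 145, 39, 10, 12, 174, 216, 216]
0.7 [0, 0, 214, 214, 214, 211, 207, 203, 199, 12, 10, 133, 142, 10, 12, 88, 136, 228, 306]
0.75 [0, 0, 219, 220, 219, 218, 207, 19, 20, 9, 10, 10, 9, 9, 9, 125, 129, 145, 298]
0.8 [0, 187, 217, 215, 217, 215, 172, 15, 20, 8, 6, 9, 9, 7, 10, 150, 153, 7, 5]
p [0.2083 0.5893 0.2226] yaw x 160.53 zaxis [-0.  0. -1.] f [ 0.08  0.14 -0.43] q [ 1.05  0.53  1.43  0.    1.18 -0.18] t 0.95
[0.448 0.086 0.18 ] -> [-39.38 -39.46   4.25]
```

Call:
send_rows(deltas=[{"tx": -2.8,"ty": -2.8},{"tx": -5.6,"ty": -5.6},{"tx": -8.4,"ty": -8.4},{"tx": -11.2,"ty": -11.2},{"tx": -14,"ty": -14}], claw=0, squeeze=5)

```text
schema error: expected keys tx, ty, tz, rx, ry, rz
```

Call:
send_rows(deltas=[{"tx": -2.8,"ty": -2.8},{"tx": -5.6,"ty": -5.6},{"tx": -8.4,"ty": -8.4},{"tx": -11.2,"ty": -11.2},{"tx": -14,"ty": -14}])

```text
schema error: expected keys tx, ty, tz, rx, ry, rz
```

Call:
send_rows(deltas=[{"tx": -2.8,"ty": -2.8},{"tx": -5.6,"ty": -5.6},{"tx": -8.4,"ty": -8.4},{"tx": -11.4,"ty": -11.4},{"tx": -11.4,"ty": -11.4}])

```text
schema error: expected keys tx, ty, tz, rx, ry, rz
```

```bash
cat >> h.py <<'E'
def wrist(names,pic):
    o=robot.get_obs();c=robot.camera("wrist");T=np.array(c["tool_from_camera"]);Rt=Ro.from_quat(o["tool_rot"]).as_matrix();p=np.array(o["position"])
    # world = Rt (T Xc) + p
    A=Rt@T[:3,:3];b=Rt@T[:3,3]+p
    c["R"]=A.T;c["t"]=-A.T@b;m=[]
    for n in names:
        for d in robot.tip_of(n,"wrist")[:2]:
            print("wrist",n,round(d["p"],2),np.round(d["xy"],1),np.round(at_z(c,d["xy"],Z[n]),4))
            m.append((n,d["xy"]))
    save(c,pic,m);return c
E
python3 - <<'E'
from h import *
wrist(["knob_top","table_axis","lever_ball","clamp_stud","drill_bush"],"w1.png")
plan([(0.448,.086,.10)])
E
```

```text
p [0.2083 0.5893 0.2225] yaw x 160.53 zaxis [-0.  0. -1.] f [-0.24  0.84  0.89] q [ 1.05  0.53  1.43  0.    1.18 -0.18] t 1.25
[0.448 0.086 0.1  ] -> [-39.38 -39.46  12.25]
```

View pics/w1.png

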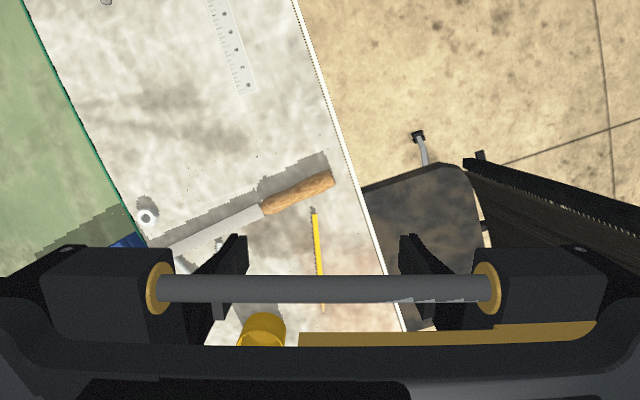

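The move was refused because every row needs all six keys. The wrist view still shows only the bench on the left, with the fingers open at (235,240) and (410,240). I'll resend with full rows.

Call:
send_rows(deltas=[{"tx": -2.8,"ty": -2.8,"tz": 0,"rx": 0,"ry": 0,"rz": 0},{"tx": -5.6,"ty": -5.6,"tz": 0,"rx": 0,"ry": 0,"rz": 0},{"tx": -8.4,"ty": -8.4,"tz": 0,"rx": 0,"ry": 0,"rz": 0},{"tx": -11.2,"ty": -11.2,"tz": 0,"rx": 0,"ry": 0,"rz": 0},{"tx": -14,"ty": -14,"tz": 0,"rx": 0,"ry": 0,"rz": 0}], claw=0, squeeze=5)

```text
time: 1.67
position: [0.294, 0.4091, 0.2227]
tool_rot: [0.169, 0.986, 0.0, 0.0]
ft_force: [0.7, -0.2, -0.1]
grip_width: 0.0615
```

Call:
send_rows(deltas=[{"tx": -2.8,"ty": -2.8,"tz": 0,"rx": 0,"ry": 0,"rz": 0},{"tx": -5.6,"ty": -5.6,"tz": 0,"rx": 0,"ry": 0,"rz": 0},{"tx": -8.4,"ty": -8.4,"tz": 0,"rx": 0,"ry": 0,"rz": 0},{"tx": -11.2,"ty": -11.2,"tz": 0,"rx": 0,"ry": 0,"rz": 0},{"tx": -14,"ty": -14,"tz": 0,"rx": 0,"ry": 0,"rz": 0}])

```text
time: 2.08
position: [0.3796, 0.2303, 0.2229]
tool_rot: [0.169, 0.986, 0.0, 0.0]
ft_force: [0.9, 0.1, 1.4]
grip_width: 0.0287
```

Call:
send_rows(deltas=[{"tx": -2.8,"ty": -2.8,"tz": 0,"rx": 0,"ry": 0,"rz": 0},{"tx": -5.6,"ty": -5.6,"tz": 0,"rx": 0,"ry": 0,"rz": 0},{"tx": -8.4,"ty": -8.4,"tz": 0,"rx": 0,"ry": 0,"rz": 0},{"tx": -11.4,"ty": -11.4,"tz": 0,"rx": 0,"ry": 0,"rz": 0},{"tx": -11.4,"ty": -11.4,"tz": 0,"rx": 0,"ry": 0,"rz": 0}])

```text
time: 2.5
position: [0.4535, 0.0803, 0.2233]
tool_rot: [0.172, 0.985, -0.001, 0.003]
ft_force: [1.1, 0.7, -0.4]
grip_width: 0.0015
```

```bash
python3 - <<'E'
from h import *
wrist(["knob_top","table_axis","lever_ball","clamp_stud","drill_bush"],"w2.png")
plan([(0.448,.086,.10)])
E
```

```text
wrist knob_top 0.91 [325.  185.3] [0.4515 0.083  0.0835]
wrist table_axis 0.68 [381.2 247.7] [0.5514 0.117  0.056 ]
wrist lever_ball 0.96 [494.8  89.8] [0.4195 0.2675 0.077 ]
wrist clamp_stud 0.86 [500.3 172.5] [0.5069 0.2633 0.064 ]
wrist drill_bush 0.38 [494.4  96. ] [0.4222 0.2566 0.095 ]
p [0.4473 0.0878 0.2225] yaw x 160.65 zaxis [-1.e-03  3.e-04 -1.e+00] f [-0.68  0.39 -0.22] q [-0.05  0.3   1.84  0.    1.   -1.29] t 2.8
[0.448 0.086 0.1  ] -> [-0.13 -0.15 12.25]
```

View pics/w2.png

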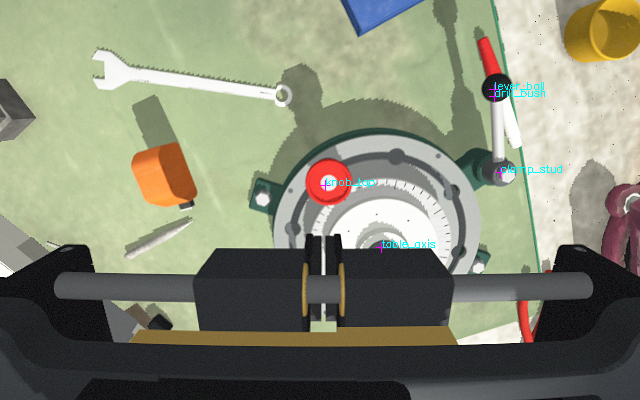

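The knob is clear in the wrist view at (325,185), the ball at (495,88) and the stud at (500,172). The arm was still settling when I took that picture, so I'll measure once more at rest.

```bash
python3 - <<'E'
from h import *
for k in range(2):
    c=wrist(["knob_top","table_axis","lever_ball","clamp_stud"],"w3.png")
for d in robot.outline_of("knob_top","wrist")[:1]:
    m=d["pixels"].astype(np.uint8);(x,y),r=cv2.minEnclosingCircle(np.argwhere(m)[:,::-1].astype(np.float32))
    print("outline",d["p"],x,y,r,at_z(c,(x,y),.08),at_z(c,d["xy"],.08))
plan([(0.448,.086,.10)])
im=cv2.imread("pics/w3.png")[130:240,260:400];cv2.imwrite("pics/w3c.png",cv2.resize(im,None,fx=5,fy=5))
E
```

```text
wrist knob_top 0.85 [320.4 192.1] [0.4492 0.0844 0.0835]
wrist table_axis 0.77 [374.9 256.5] [0.5514 0.1158 0.056 ]
wrist lever_ball 0.74 [323.5 192.4] [0.4523 0.0866 0.077 ]
wrist clamp_stud 0.64 [493.5 184.4] [0.5083 0.262  0.064 ]
wrist knob_top 0.85 [321.2 194.7] [0.453  0.0837 0.0835]
wrist table_axis 0.56 [377.3 256.6] [0.5535 0.1179 0.056 ]
wrist lever_ball 0.64 [488.7  99.1] [0.4181 0.2672 0.077 ]
wrist clamp_stud 0.59 [494.3 183.7] [0.5088 0.2626 0.064 ]
outline 0.59 323.4039306640625 190.1724853515625 23.4212646484375 [0.45015134 0.08708861 0.08      ] [0.45029397 0.08488033 0.08      ]
p [0.4484 0.0866 0.2225] yaw x 160.54 zaxis [-1.e-04  0.e+00 -1.e+00] f [-0.71 -0.12 -0.14] q [-0.05  0.3   1.84  0.    1.   -1.29] t 3.35
[0.448 0.086 0.1  ] -> [ 0.02 -0.06 12.25]
```

View pics/w3c.png

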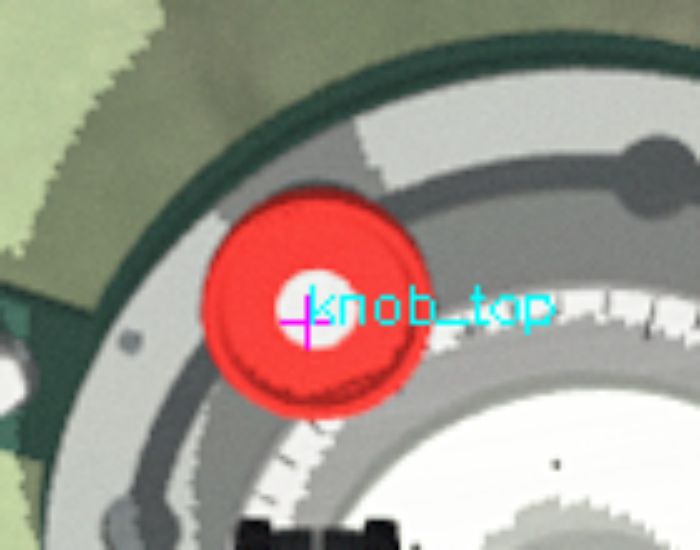

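The dish centre shows as the white dot at about (323,192), giving roughly (0.450, 0.086). The axis that fits the 105 mm and 155 mm distances is about (0.551, 0.1135). Next I'll descend.

```bash
python3 - <<'E'
from h import *
plan([(0.4502,.0862,.094)])
E
```

```text
p [0.4484 0.0866 0.2225] yaw x 160.54 zaxis [-1.e-04  0.e+00 -1.e+00] f [-0.71 -0.12 -0.14] q [-0.05  0.3   1.84  0.    1.   -1.29] t 3.35
[0.4502 0.0862 0.094 ] -> [-0.18  0.03 12.85]
```

Call:
send_rows(deltas=[{"tx": -0.18,"ty": 0.03,"tz": 4,"rx": 0,"ry": 0,"rz": 0},{"tx": -0.18,"ty": 0.03,"tz": 8,"rx": 0,"ry": 0,"rz": 0},{"tx": -0.18,"ty": 0.03,"tz": 11,"rx": 0,"ry": 0,"rz": 0},{"tx": -0.18,"ty": 0.03,"tz": 12.8,"rx": 0,"ry": 0,"rz": 0},{"tx": -0.18,"ty": 0.03,"tz": 12.8,"rx": 0,"ry": 0,"rz": 0}])

```text
time: 3.77
position: [0.4477, 0.0861, 0.0914]
tool_rot: [0.169, 0.986, -0.0, -0.004]
ft_force: [-0.5, 0.4, 0.6]
grip_width: 0.0006
```

```bash
python3 - <<'E'
from h import *
c=wrist(["knob_top","table_axis","clamp_stud"],"w4.png")
plan([(0.4502,.0862,.08)])
c=robot.camera("scene");save(c,"s4.png");im=cv2.imread("pics/s4.png")[150:270,220:380];cv2.imwrite("pics/s4c.png",cv2.resize(im,None,fx=5,fy=5))
E
```

```text
wrist clamp_stud 0.72 [594.5 227.9] [0.5078 0.263  0.064 ]
p [0.4514 0.0861 0.0957] yaw x 160.53 zaxis [ 2.6e-03 -1.0e-04 -1.0e+00] f [-0.53  0.42 -0.01] q [-0.06  0.53  1.96  0.    0.65 -1.29] t 3.97
[0.4502 0.0862 0.08  ] -> [ 0.12 -0.03  1.57]
```

View pics/w4.png

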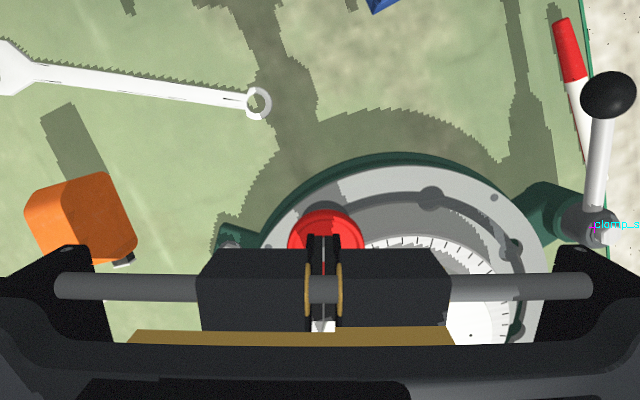

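View pics/s4c.png

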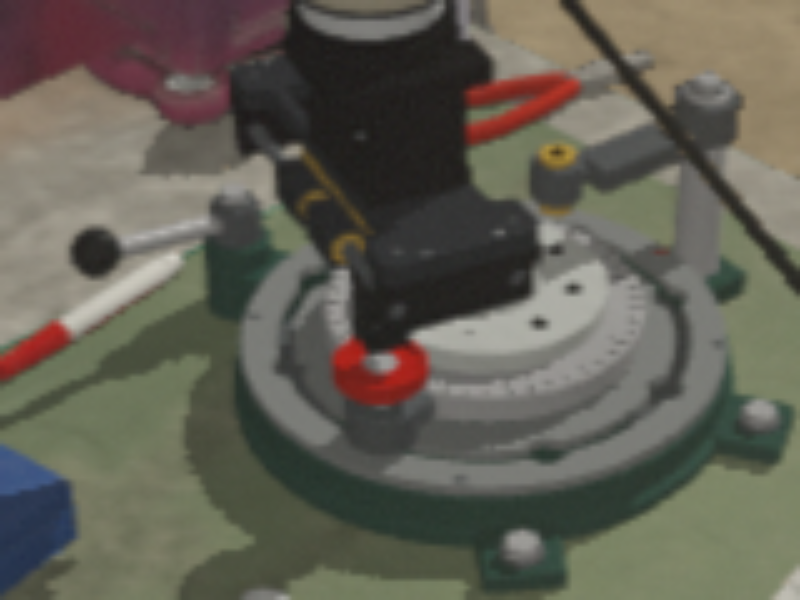

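The fingertip is over the red knob, at about (325,240) in the wrist view, and the scene view agrees. I'll press in small steps.

Call:
send_rows(deltas=[{"tx": 0.1,"ty": 0,"tz": 0.5,"rx": 0,"ry": 0,"rz": 0},{"tx": 0.1,"ty": 0,"tz": 0.9,"rx": 0,"ry": 0,"rz": 0},{"tx": 0.1,"ty": 0,"tz": 1.2,"rx": 0,"ry": 0,"rz": 0},{"tx": 0.1,"ty": 0,"tz": 1.4,"rx": 0,"ry": 0,"rz": 0},{"tx": 0.1,"ty": 0,"tz": 1.4,"rx": 0,"ry": 0,"rz": 0}])

```text
time: 4.43
position: [0.4496, 0.0865, 0.0806]
tool_rot: [0.169, 0.986, 0.0, 0.0]
ft_force: [0.6, 0.2, 3.8]
grip_width: 0.0007
```

```bash
python3 - <<'E'
from h import *
plan([(0.4502,.0862,.0755)])
E
```

```text
p [0.4496 0.0865 0.0806] yaw x 160.53 zaxis [ 6.e-04  0.e+00 -1.e+00] f [0.58 0.16 3.82] q [-0.05  0.56  1.97  0.    0.61 -1.29] t 4.43
[0.4502 0.0862 0.0755] -> [-0.07 -0.01  0.51]
```

Call:
send_rows(deltas=[{"tx": 0,"ty": 0,"tz": 0.2,"rx": 0,"ry": 0,"rz": 0},{"tx": 0,"ty": 0,"tz": 0.4,"rx": 0,"ry": 0,"rz": 0},{"tx": 0,"ty": 0,"tz": 0.57,"rx": 0,"ry": 0,"rz": 0},{"tx": 0,"ty": 0,"tz": 0.57,"rx": 0,"ry": 0,"rz": 0},{"tx": 0,"ty": 0,"tz": 0.57,"rx": 0,"ry": 0,"rz": 0}])

```text
time: 4.85
position: [0.4495, 0.0865, 0.0749]
tool_rot: [0.169, 0.986, 0.0, 0.0]
ft_force: [0.8, -0.7, 5.9]
grip_width: 0.0007
```

```bash
python3 - <<'E'
from h import *
o=robot.get_obs();p=o["position"]
a=np.array([.551,.1135]);r=p[:2]-a
def rot(t): # clockwise
    c,s=np.cos(t),np.sin(t);return a+np.array([c*r[0]+s*r[1],-s*r[0]+c*r[1]])
plan([(*rot(t),.075) for t in np.arange(1,11)*.0785])
E
```

```text
p [0.4495 0.0865 0.0749] yaw x 160.53 zaxis [ 5.e-04  0.e+00 -1.e+00] f [ 0.78 -0.73  5.89] q [-0.05  0.57  1.97  0.    0.6  -1.29] t 4.85
[0.4477 0.0945 0.075 ] -> [ 0.44  0.7  -0.01]
[0.4465 0.1027 0.075 ] -> [ 0.82  1.43 -0.01]
[0.446  0.1109 0.075 ] -> [ 1.14  2.19 -0.01]
[0.4461 0.1192 0.075 ] -> [ 1.41  2.97 -0.01]
[0.4469 0.1274 0.075 ] -> [ 1.61  3.77 -0.01]
[0.4483 0.1355 0.075 ] -> [ 1.75  4.58 -0.01]
[0.4504 0.1435 0.075 ] -> [ 1.82  5.4  -0.01]
[0.453  0.1513 0.075 ] -> [ 1.83  6.22 -0.01]
[0.4563 0.1588 0.075 ] -> [ 1.77  7.05 -0.01]
[0.4601 0.1661 0.075 ] -> [ 1.65  7.86 -0.01]
```

Call:
send_rows(deltas=[{"tx": 0.2,"ty": 0.35,"tz": 0,"rx": 0,"ry": 0,"rz": 0},{"tx": 0.44,"ty": 0.7,"tz": 0,"rx": 0,"ry": 0,"rz": 0},{"tx": 0.65,"ty": 1.06,"tz": 0,"rx": 0,"ry": 0,"rz": 0},{"tx": 0.82,"ty": 1.43,"tz": 0,"rx": 0,"ry": 0,"rz": 0},{"tx": 0.99,"ty": 1.8,"tz": 0,"rx": 0,"ry": 0,"rz": 0}])

```text
time: 5.27
position: [0.4462, 0.1066, 0.075]
tool_rot: [0.169, 0.986, -0.0, 0.0]
ft_force: [0.4, -1.6, 5.4]
grip_width: 0.0002
```

```bash
python3 - <<'E'
from h import *
c=wrist(["knob_top"],"w5.png")
a=np.array([.551,.1135]);r=np.array([.4495,.0865])-a
def rot(t): # clockwise
    c,s=np.cos(t),np.sin(t);return a+np.array([c*r[0]+s*r[1],-s*r[0]+c*r[1]])
plan([(*rot(t),.075) for t in np.arange(2,11)*.0785])
c=robot.camera("scene");save(c,"s5.png");im=cv2.imread("pics/s5.png")[150:270,220:380];cv2.imwrite("pics/s5c.png",cv2.resize(im,None,fx=5,fy=5))
E
```

```text
p [0.4461 0.1071 0.075 ] yaw x 160.54 zaxis [ 6.e-04  2.e-04 -1.e+00] f [0.05 0.99 4.46] q [-0.01  0.57  1.97  0.    0.6  -1.24] t 5.37
[0.4465 0.1027 0.075 ] -> [-0.19 -0.4  -0.  ]
[0.446  0.1109 0.075 ] -> [ 0.14  0.35 -0.  ]
[0.4461 0.1192 0.075 ] -> [ 0.4   1.13 -0.  ]
[0.4469 0.1274 0.075 ] -> [ 0.6   1.93 -0.  ]
[0.4483 0.1355 0.075 ] -> [0.74 2.75 0.  ]
[0.4503 0.1435 0.075 ] -> [0.81 3.57 0.  ]
[0.453  0.1513 0.075 ] -> [0.82 4.39 0.  ]
[0.4563 0.1589 0.075 ] -> [0.77 5.21 0.  ]
[0.4601 0.1661 0.075 ] -> [0.65 6.03 0.  ]
```

View pics/s5c.png

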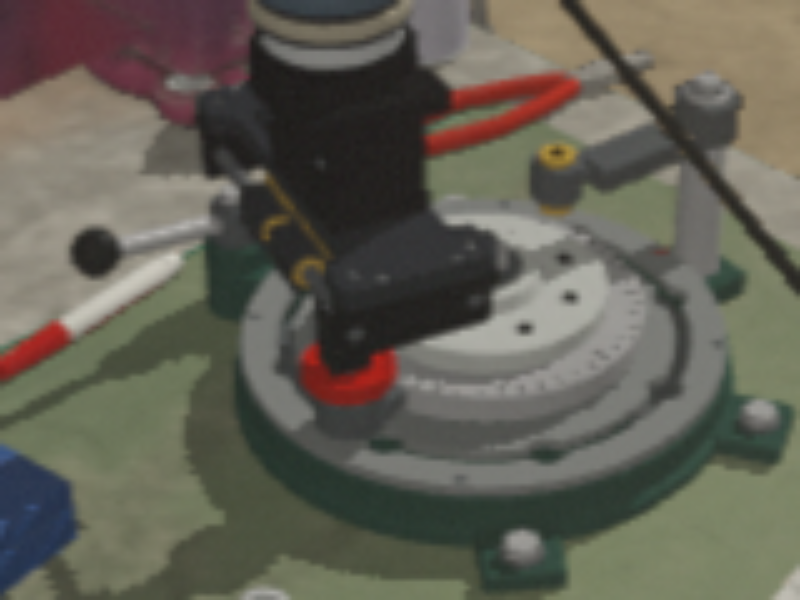

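View pics/w5.png

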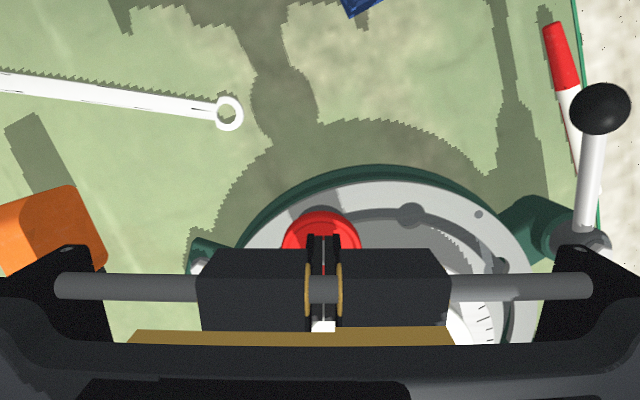

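The table is turning with the knob: the flange holes have moved round and the knob is still under the finger. I'll carry on along the arc.

Call:
send_rows(deltas=[{"tx": 0.14,"ty": 0.35,"tz": 0,"rx": 0,"ry": 0,"rz": 0},{"tx": 0.28,"ty": 0.74,"tz": 0,"rx": 0,"ry": 0,"rz": 0},{"tx": 0.4,"ty": 1.13,"tz": 0,"rx": 0,"ry": 0,"rz": 0},{"tx": 0.5,"ty": 1.53,"tz": 0,"rx": 0,"ry": 0,"rz": 0},{"tx": 0.6,"ty": 1.93,"tz": 0,"rx": 0,"ry": 0,"rz": 0}])

```text
time: 5.83
position: [0.4466, 0.1268, 0.0749]
tool_rot: [0.169, 0.986, -0.0, -0.0]
ft_force: [-1.6, -2.3, 5.9]
grip_width: 0.0005
```

Call:
send_rows(deltas=[{"tx": 0.07,"ty": 0.41,"tz": 0,"rx": 0,"ry": 0,"rz": 0},{"tx": 0.14,"ty": 0.82,"tz": 0,"rx": 0,"ry": 0,"rz": 0},{"tx": 0.18,"ty": 1.23,"tz": 0,"rx": 0,"ry": 0,"rz": 0},{"tx": 0.21,"ty": 1.64,"tz": 0,"rx": 0,"ry": 0,"rz": 0},{"tx": 0.22,"ty": 2.05,"tz": 0,"rx": 0,"ry": 0,"rz": 0}])

```text
time: 6.25
position: [0.451, 0.1468, 0.0749]
tool_rot: [0.169, 0.986, -0.0, -0.001]
ft_force: [-0.7, -1.5, 4.4]
grip_width: 0.0008
```

```bash
python3 - <<'E'
from h import *
c=wrist(["knob_top"],"w6.png")
a=np.array([.551,.1135]);r=np.array([.4495,.0865])-a
def rot(t): # clockwise
    c,s=np.cos(t),np.sin(t);return a+np.array([c*r[0]+s*r[1],-s*r[0]+c*r[1]])
plan([(*rot(t),.075) for t in np.arange(7,11)*.0785])
c=robot.camera("scene");save(c,"s6.png");im=cv2.imread("pics/s6.png")[150:270,220:380];cv2.imwrite("pics/s6c.png",cv2.resize(im,None,fx=5,fy=5))
E
```

```text
wrist knob_top 0.88 [317.9 252. ] [0.4464 0.1453 0.0835]
p [0.4513 0.1475 0.0749] yaw x 160.54 zaxis [-4.e-04  2.e-04 -1.e+00] f [0.13 1.33 4.75] q [ 0.08  0.58  1.93  0.    0.63 -1.15] t 6.35
[0.4503 0.1435 0.075 ] -> [-0.04 -0.41 -0.01]
[0.453  0.1513 0.075 ] -> [-0.03  0.42 -0.01]
[0.4563 0.1589 0.075 ] -> [-0.09  1.24 -0.01]
[0.4601 0.1661 0.075 ] -> [-0.21  2.06 -0.01]
```

View pics/s6c.png

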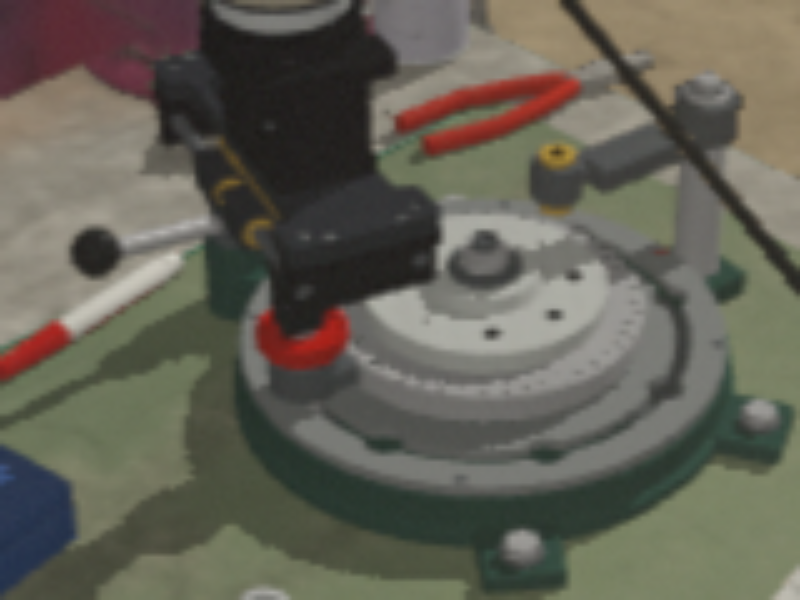

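View pics/w6.png

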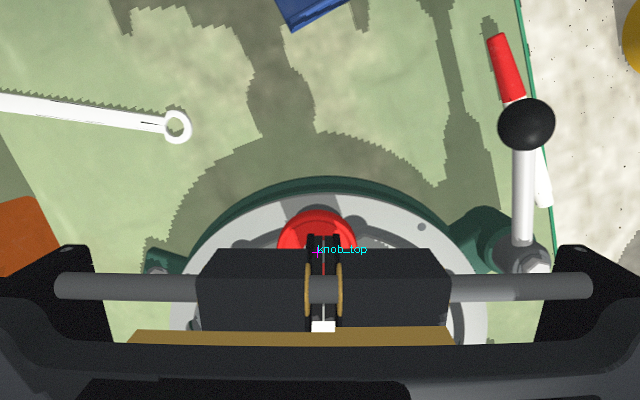

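The knob trails the finger slightly, with its centre at column 317 against the finger at 323, about 3 mm. I'll go most of the rest of the way and re-measure before releasing.

Call:
send_rows(deltas=[{"tx": -0.01,"ty": 0.4,"tz": 0,"rx": 0,"ry": 0,"rz": 0},{"tx": -0.05,"ty": 0.8,"tz": 0,"rx": 0,"ry": 0,"rz": 0},{"tx": -0.09,"ty": 1.2,"tz": 0,"rx": 0,"ry": 0,"rz": 0},{"tx": -0.17,"ty": 1.7,"tz": 0,"rx": 0,"ry": 0,"rz": 0},{"tx": -0.17,"ty": 1.7,"tz": 0,"rx": 0,"ry": 0,"rz": 0}])

```text
time: 6.82
position: [0.4582, 0.163, 0.0748]
tool_rot: [0.169, 0.986, 0.0, -0.001]
ft_force: [-1.1, 1.9, 4.9]
grip_width: 0.0011
```

```bash
python3 - <<'E'
from h import *
c=wrist(["knob_top"],"w7.png")
def outl(c,cam,z=.0755):
    for d in robot.outline_of("knob_top",cam)[:1]:
        m=d["pixels"].astype(np.uint8);q=np.argwhere(m)[:,::-1].astype(np.float32)
        (x,y),r=cv2.minEnclosingCircle(q);print(cam,"outline",d["p"],m.sum(),x,y,r,q.min(0),q.max(0),np.round(at_z(c,(x,y),z),4))
outl(c,"wrist")
plan([])
for k in("top","scene"):
    c=robot.camera(k);outl(c,k)
    for n in("knob_top","table_axis"):
        for d in robot.tip_of(n,k)[:1]: print(k,n,d["p"],np.round(at_z(c,d["xy"],.075 if n[0]=="k" else .056),4))
    save(c,k+"7.png")
im=cv2.imread("pics/scene7.png")[150:270,220:380];cv2.imwrite("pics/s7c.png",cv2.resize(im,None,fx=5,fy=5))
im=cv2.imread("pics/top7.png")[130:270,220:380];cv2.imwrite("pics/t7c.png",cv2.resize(im,None,fx=4.2,fy=4.2))
E
```

```text
wrist knob_top 0.9 [311.4 251.8] [0.4523 0.1582 0.0835]
wrist outline 0.78 2129 315.03125 244.0 40.08127975463867 [275. 207.] [355. 248.] [0.452  0.1602 0.0755]
p [0.4581 0.1629 0.0748] yaw x 160.53 zaxis [-1.2e-03  4.0e-04 -1.0e+00] f [-0.93  1.02  5.68] q [ 0.11  0.59  1.9   0.    0.65 -1.12] t 6.97
scene outline 0.49 143 277.9166564941406 213.0 9.138303756713867 [269. 209.] [287. 219.] [0.4521 0.1521 0.0755]
scene knob_top 0.56 [0.4667 0.1649 0.075 ]
scene table_axis 0.63 [0.5512 0.1098 0.056 ]
```

View pics/s7c.png

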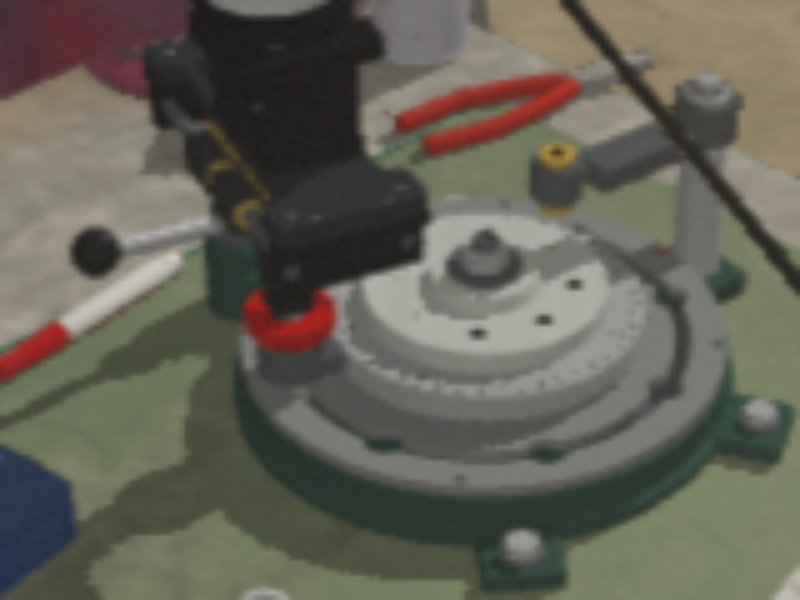

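View pics/w7.png

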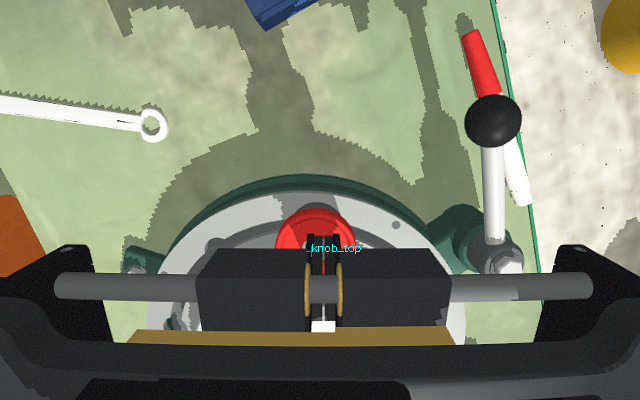

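View pics/t7c.png

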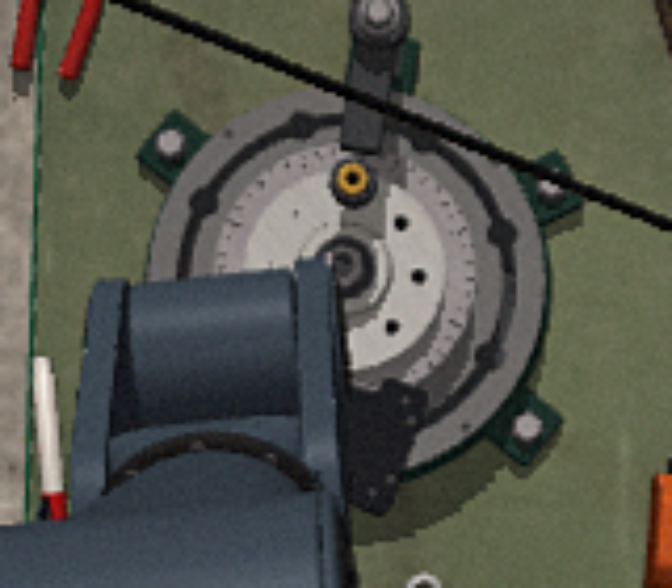

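Nothing has sprung up, and the knob appears to be 3 to 5° short of the hole. I'll lift the finger until the ring alone holds the pin, with the fingertip still inside the lip, and then push on while feeling for the pin rising.

Call:
send_rows(deltas=[{"tx": 0,"ty": 0,"tz": -0.15,"rx": 0,"ry": 0,"rz": 0},{"tx": 0,"ty": 0,"tz": -0.3,"rx": 0,"ry": 0,"rz": 0},{"tx": 0,"ty": 0,"tz": -0.3,"rx": 0,"ry": 0,"rz": 0}])

```text
time: 7.62
position: [0.4583, 0.1626, 0.078]
tool_rot: [0.169, 0.986, -0.0, -0.0]
ft_force: [-1.1, 2.0, 4.2]
grip_width: 0.0004
```

```bash
python3 - <<'E'
from h import *
import time
for k in range(3):
    c=robot.camera("wrist");o=robot.get_obs();print(np.round(o["position"],4),np.round(o["ft_force"],2))
save(c,"w8.png")
E
```

```text
[0.4583 0.1625 0.0779] [-2.4   1.66  4.01]
[0.4583 0.1626 0.0779] [-0.92  2.34  4.47]
[0.4583 0.1626 0.0778] [-1.65  1.68  3.65]
```

View pics/w8.png

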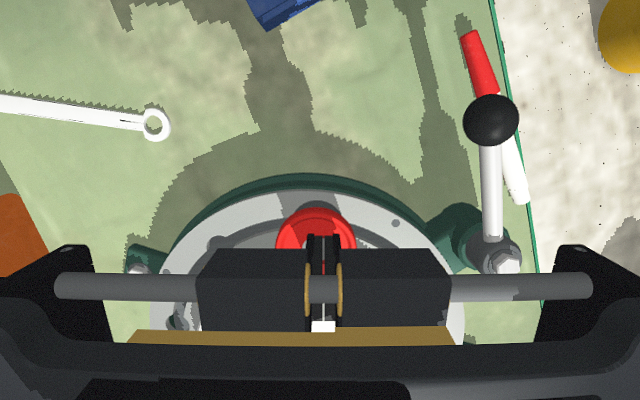

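Call:
send_rows(deltas=[{"tx": 0,"ty": 0,"tz": -0.1,"rx": 0,"ry": 0,"rz": 0},{"tx": 0,"ty": 0,"tz": -0.1,"rx": 0,"ry": 0,"rz": 0},{"tx": 0,"ty": 0,"tz": -0.1,"rx": 0,"ry": 0,"rz": 0}])

```text
time: 8.02
position: [0.459, 0.1622, 0.0786]
tool_rot: [0.169, 0.986, -0.0, 0.0]
ft_force: [-0.2, 1.0, 0.3]
grip_width: 0.0008
```

```bash
python3 - <<'E'
from h import *
for k in range(4):
    c=robot.camera("wrist");o=robot.get_obs();print(np.round(o["position"],4),np.round(o["ft_force"],2))
E
```

```text
[0.459  0.1622 0.0786] [0.01 1.02 0.16]
[0.4589 0.1623 0.0786] [-0.99 -0.16  0.2 ]
[0.4588 0.1623 0.0786] [-0.27  0.81 -0.45]
[0.4588 0.1623 0.0787] [-0.41 -0.17  0.12]
```

The force fell to zero with the floor at about 0.078, so the ring is holding the pin and the finger is still inside the lip. I'll push on slowly against the lip.

Call:
send_rows(deltas=[{"tx": -0.02,"ty": 0.15,"tz": 0,"rx": 0,"ry": 0,"rz": 0},{"tx": -0.04,"ty": 0.3,"tz": 0,"rx": 0,"ry": 0,"rz": 0},{"tx": -0.06,"ty": 0.45,"tz": 0,"rx": 0,"ry": 0,"rz": 0},{"tx": -0.08,"ty": 0.6,"tz": 0,"rx": 0,"ry": 0,"rz": 0},{"tx": -0.08,"ty": 0.6,"tz": 0,"rx": 0,"ry": 0,"rz": 0}])

```text
time: 8.63
position: [0.4616, 0.168, 0.0789]
tool_rot: [0.169, 0.986, 0.0, 0.0]
ft_force: [-1.0, 0.1, 3.3]
grip_width: 0.0001
```

```bash
python3 - <<'E'
from h import *
for k in range(4):
    c=robot.camera("wrist");o=robot.get_obs();print(np.round(o["position"],4),np.round(o["ft_force"],2))
save(c,"w9.png")
for k in robot.tip_of("knob_top","wrist"):print(k)
E
```

```text
[0.4617 0.1682 0.079 ] [-0.71 -0.01  3.45]
[0.4617 0.1682 0.0791] [-0.91  1.11  2.35]
[0.4617 0.1682 0.0791] [-1.08  0.79  2.78]
[0.4617 0.1682 0.0791] [-0.91  1.04  2.49]
{'xy': [309.2, 247.1], 'p': 0.93}
```

View pics/w9.png

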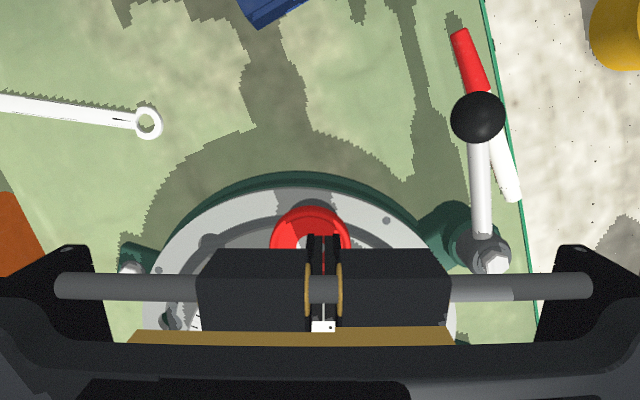

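The upward force jumped to about 3 N, so the pin is springing up against the finger at the next hole. I'll lift away and look.

Call:
send_rows(deltas=[{"tx": 0,"ty": 0,"tz": -0.3,"rx": 0,"ry": 0,"rz": 0},{"tx": 0,"ty": 0,"tz": -0.8,"rx": 0,"ry": 0,"rz": 0},{"tx": 0,"ty": 0,"tz": -1.8,"rx": 0,"ry": 0,"rz": 0},{"tx": 0,"ty": 0,"tz": -3.5,"rx": 0,"ry": 0,"rz": 0},{"tx": 0,"ty": 0,"tz": -6.5,"rx": 0,"ry": 0,"rz": 0}])

```text
time: 9.3
position: [0.4598, 0.1675, 0.1432]
tool_rot: [0.169, 0.986, -0.001, -0.002]
ft_force: [0.1, 0.1, -0.8]
grip_width: 0.0004
```

```bash
python3 - <<'E'
from h import *
robot.camera("wrist");robot.camera("wrist")
c=wrist(["knob_top","table_axis","clamp_stud","lever_ball"],"w10.png")
print([d["p"] for d in robot.tip_of("knob_top","wrist")])
R=np.array(c["R"]);t=np.array(c["t"])
for d in robot.tip_of("knob_top","wrist")[:1]:
    u,v=map(int,np.round(d["xy"]));z=np.median(c["z_map"][v-2:v+3,u-2:u+3]);print("depth pt",R.T@(ray(c,(u,v))*z-t))
plan([])
c=robot.camera("scene");save(c,"s10.png");im=cv2.imread("pics/s10.png")[150:270,220:380];cv2.imwrite("pics/s10c.png",cv2.resize(im,None,fx=5,fy=5))
E
```

```text
wrist knob_top 0.61 [309.8 209.4] [0.4583 0.16   0.0835]
wrist clamp_stud 0.76 [446.1 215.5] [0.5085 0.2641 0.064 ]
wrist lever_ball 0.56 [430.6 111. ] [0.4188 0.2679 0.077 ]
[0.61]
depth pt [0.45927534 0.15967329 0.07946312]
p [0.4608 0.1677 0.1431] yaw x 160.53 zaxis [-2.e-03 -3.e-04 -1.e+00] f [-0.09  0.46 -0.24] q [ 0.12  0.47  1.84 -0.    0.83 -1.11] t 9.75
```

View pics/w10.png

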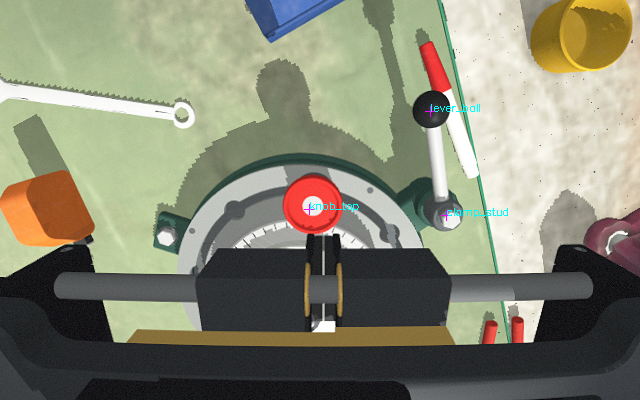

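View pics/s10c.png

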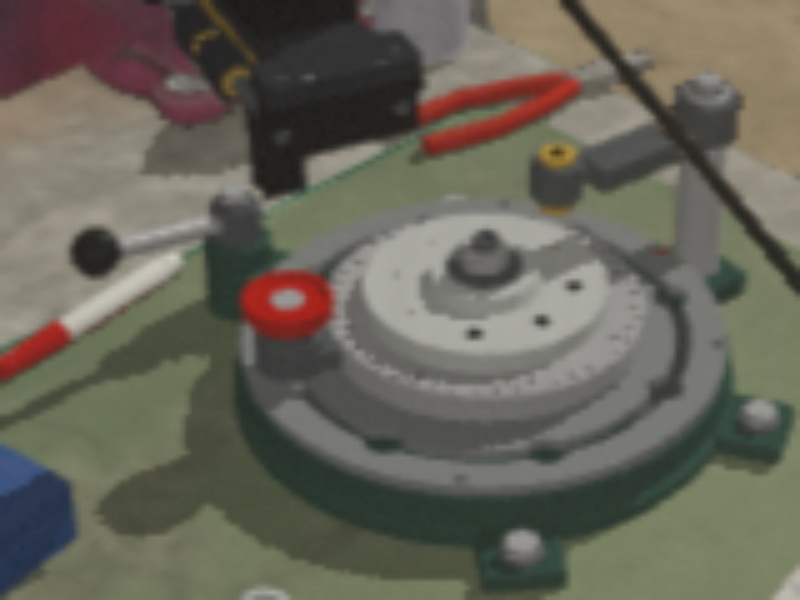

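The knob is now under the camera at (312,206) with the white dot visible, and its post looks tall again. I want to confirm it is fully up, so I'll use depth against surfaces of known height and measure the angle from the first pictures.

Call:
send_rows(deltas=[{"tx": -2,"ty": 0,"tz": -3,"rx": 0,"ry": 0,"rz": 0},{"tx": -4,"ty": 0,"tz": -6,"rx": 0,"ry": 0,"rz": 0},{"tx": -6,"ty": 0,"tz": -8,"rx": 0,"ry": 0,"rz": 0},{"tx": -6,"ty": 0,"tz": -8,"rx": 0,"ry": 0,"rz": 0},{"tx": -6,"ty": 0,"tz": -8,"rx": 0,"ry": 0,"rz": 0}])

```text
time: 10.22
position: [0.5191, 0.1475, 0.2242]
tool_rot: [0.17, 0.986, 0.0, 0.001]
ft_force: [-0.8, 0.0, -1.0]
grip_width: 0.0003
```

```bash
python3 - <<'E'
from h import *
robot.camera("wrist");robot.camera("wrist")
c=wrist(["knob_top","table_axis","clamp_stud","lever_ball","drill_bush"],"w11.png")
np.savez("w11.npz",z=c["z_map"],R=c["R"],t=c["t"],col=c["color"])
R=np.array(c["R"]);t=np.array(c["t"])
z=c["z_map"];v,u=np.mgrid[0:400,0:640]
pp=cv2.undistortPoints(np.stack([u,v],-1).reshape(-1,1,2).astype(float),np.array(c["intrinsics"]),np.array(c["distortion"]))[:,0]
W=((np.c_[pp,np.ones(len(pp))]*z.reshape(-1,1)-t)@R).reshape(400,640,3)
hsv=cv2.cvtColor(c["color"],cv2.COLOR_RGB2HSV);col=c["color"].astype(int)
o=robot.outline_of("knob_top","wrist")[0];m=o["pixels"]&(z>0);k=cv2.erode(m.astype(np.uint8),np.ones((7,7)))>0
q=np.argwhere(o["pixels"])[:,::-1].astype(np.float32);(x,y),r=cv2.minEnclosingCircle(q)
print("circ",x,y,r,at_z(c,(x,y),.0835),"z knob inner",np.percentile(W[k][:,2],[5,25,50,75,95]))
kx=at_z(c,(x,y),.0835)
a=np.array([.551,.1135])
ra=np.hypot(W[...,0]-a[0],W[...,1]-a[1])
for lo,hi in((.065,.07),(.07,.075),(.075,.08),(.09,.095),(.1,.105),(.11,.115),(.12,.125),(.15,.17)):
    s=(ra>lo)&(ra<hi)&(z>0)&(np.hypot(W[...,0]-kx[0],W[...,1]-kx[1])>.035);print(lo,s.sum(),np.percentile(W[s][:,2],[10,50,90]) if s.any() else "")
plan([])
c=robot.camera("top");save(c,"t11.png")
for n in("knob_top","table_axis","drill_bush"):
    for d in robot.tip_of(n,"top")[:1]: print("top",n,d["p"],d["xy"],np.round(at_z(c,d["xy"],Z[n]),4))
E
```

```text
wrist knob_top 0.6 [316.6 130.9] [0.4591 0.1613 0.0835]
wrist table_axis 0.79 [308.6 223.3] [0.554  0.1168 0.056 ]
wrist clamp_stud 0.81 [426.5 143.4] [0.5096 0.2629 0.064 ]
wrist lever_ball 0.77 [408.8  49.2] [0.4179 0.2659 0.077 ]
circ 317.8269348144531 128.0 24.55128288269043 [0.45698041 0.16330692 0.0835    ] z knob inner [0.07798405 0.07870181 0.07923573 0.07973312 0.08047466]
0.065 7260 [0.05578014 0.3217311  0.33637492]
0.07 14707 [0.31437999 0.32941804 0.33718549]
0.075 10462 [0.05660688 0.32706722 0.33506468]
0.09 6949 [0.03554336 0.3150693  0.3339972 ]
0.1 4263 [0.01072756 0.31235769 0.33412375]
0.11 5125 [0.0104749  0.30374598 0.33415554]
0.12 3166 [0.03475059 0.29420563 0.32595259]
0.15 8364 [0.00050032 0.0016492  0.02103644]
p [0.5174 0.148  0.2233] yaw x 160.55 zaxis [-1.4e-03 -1.0e-04 -1.0e+00] f [ 0.12 -0.36  0.24] q [ 0.07  0.41  1.65  0.    1.08 -1.16] t 10.67
top table_axis 0.61 [302.6, 196.5] [0.5469 0.1112 0.056 ]
top drill_bush 0.81 [302.9, 174.7] [0.598  0.1095 0.095 ]
```

View pics/w11.png

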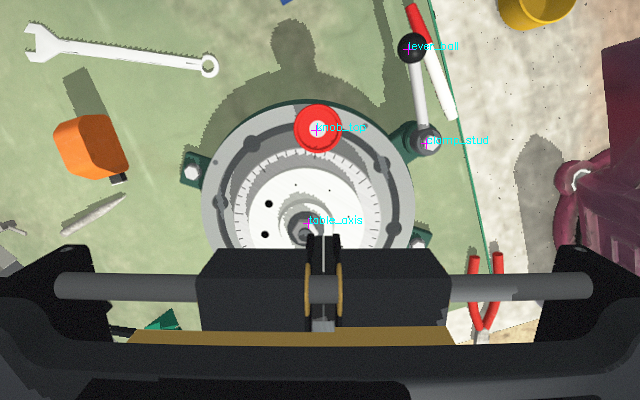

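The depth reads 0.079 at the knob floor, where fully out would be 0.0835, and the chord moved is 75 to 77 mm where 45° needs 80 mm. The pin has therefore stopped a few mm short of the hole. I'll push the knob from its trailing side, with nothing on top, so it can spring up freely.

```bash
python3 - <<'E'
from h import *
plan([(.4425,.118,.13),(.4425,.118,.070)])
E
```

```text
p [0.518  0.1479 0.2238] yaw x 160.54 zaxis [-1.e-04  0.e+00 -1.e+00] f [-0.52  0.79  0.04] q [ 0.07  0.41  1.65  0.    1.08 -1.16] t 10.87
[0.4425 0.118  0.13  ] -> [ 6.12 -5.34  9.38]
[0.4425 0.118  0.07  ] -> [ 6.12 -5.34 15.38]
```

Call:
send_rows(deltas=[{"tx": 2.5,"ty": -2.2,"tz": 1.5,"rx": 0,"ry": 0,"rz": 0},{"tx": 5,"ty": -4.4,"tz": 3,"rx": 0,"ry": 0,"rz": 0},{"tx": 6.1,"ty": -5.3,"tz": 6.5,"rx": 0,"ry": 0,"rz": 0},{"tx": 6.1,"ty": -5.3,"tz": 9.4,"rx": 0,"ry": 0,"rz": 0},{"tx": 6.1,"ty": -5.3,"tz": 9.4,"rx": 0,"ry": 0,"rz": 0}])

```text
time: 11.28
position: [0.4385, 0.1178, 0.1263]
tool_rot: [0.169, 0.986, -0.001, -0.005]
ft_force: [-0.8, -0.0, 0.5]
grip_width: 0.0005
```

Call:
send_rows(deltas=[{"tx": 0,"ty": 0,"tz": 2,"rx": 0,"ry": 0,"rz": 0},{"tx": 0,"ty": 0,"tz": 4,"rx": 0,"ry": 0,"rz": 0},{"tx": 0,"ty": 0,"tz": 6,"rx": 0,"ry": 0,"rz": 0},{"tx": 0,"ty": 0,"tz": 6,"rx": 0,"ry": 0,"rz": 0}])

```text
time: 11.62
position: [0.443, 0.1182, 0.0685]
tool_rot: [0.169, 0.986, -0.0, -0.001]
ft_force: [-0.7, -0.2, 0.3]
grip_width: 0.0005
```

```bash
python3 - <<'E'
from h import *
robot.camera("wrist")
c=wrist(["knob_top"],"w12.png");plan([])
c=robot.camera("scene");save(c,"s12.png");im=cv2.imread("pics/s12.png")[150:270,220:380];cv2.imwrite("pics/s12c.png",cv2.resize(im,None,fx=5,fy=5))
E
```

```text
wrist knob_top 0.66 [408.1 258.7] [0.4562 0.1615 0.0835]
p [0.4443 0.1184 0.071 ] yaw x 160.54 zaxis [ 2.2e-03  1.0e-04 -1.0e+00] f [ 0.54  0.29 -0.11] q [ 0.02  0.58  1.97  0.    0.59 -1.21] t 11.77
```

View pics/w12.png

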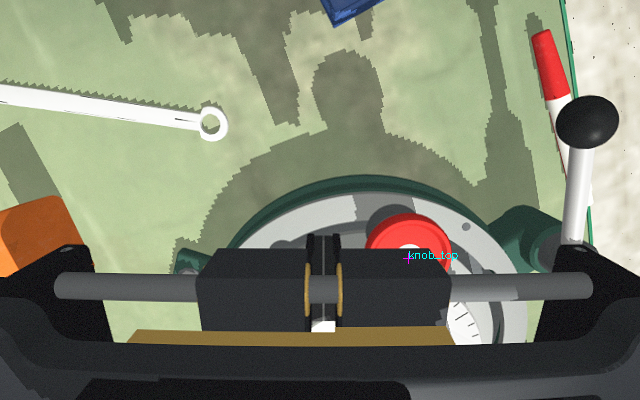

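View pics/s12c.png

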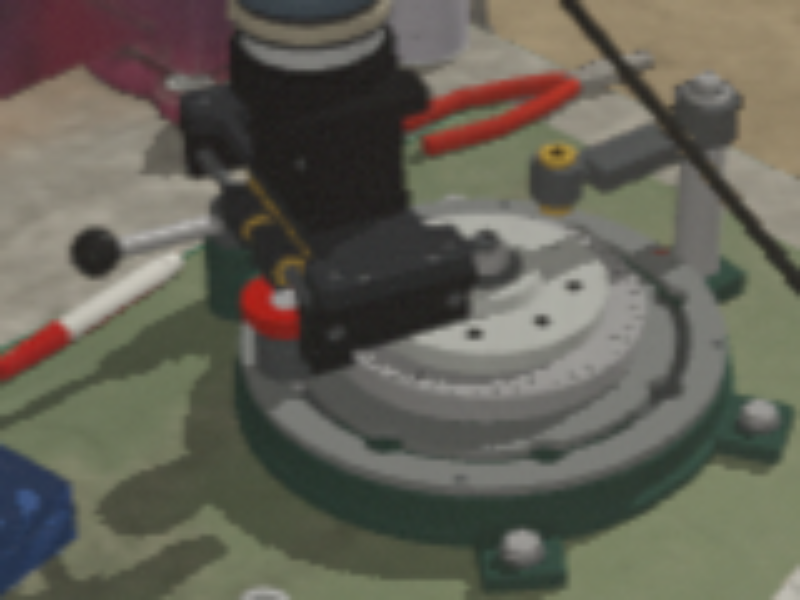

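The finger is beside the knob at (325,245), with about 14 mm of gap to the knob's left edge at column 366. I'll approach and push in small steps.

Call:
send_rows(deltas=[{"tx": 0,"ty": 0.4,"tz": 0,"rx": 0,"ry": 0,"rz": 0},{"tx": 0,"ty": 0.8,"tz": 0,"rx": 0,"ry": 0,"rz": 0},{"tx": 0,"ty": 1.0,"tz": 0,"rx": 0,"ry": 0,"rz": 0},{"tx": 0,"ty": 1.2,"tz": 0,"rx": 0,"ry": 0,"rz": 0},{"tx": 0,"ty": 1.2,"tz": 0,"rx": 0,"ry": 0,"rz": 0}])

```text
time: 12.23
position: [0.4473, 0.13, 0.0702]
tool_rot: [0.169, 0.986, 0.0, 0.0]
ft_force: [-0.2, 0.0, -0.0]
grip_width: 0.0008
```

Call:
send_rows(deltas=[{"tx": -0.01,"ty": 0.1,"tz": 0,"rx": 0,"ry": 0,"rz": 0},{"tx": -0.02,"ty": 0.2,"tz": 0,"rx": 0,"ry": 0,"rz": 0},{"tx": -0.03,"ty": 0.3,"tz": 0,"rx": 0,"ry": 0,"rz": 0},{"tx": -0.03,"ty": 0.3,"tz": 0,"rx": 0,"ry": 0,"rz": 0}])

```text
time: 12.57
position: [0.4481, 0.1323, 0.0698]
tool_rot: [0.169, 0.986, -0.0, -0.0]
ft_force: [-0.1, -0.4, 0.0]
grip_width: 0.0008
```

```bash
cat >> h.py <<'E'
def knobz(pic):
    for k in range(2):
        o=robot.get_obs();print(np.round(o["position"],4),np.round(o["ft_force"],2));robot.camera("wrist")
    c=wrist(["knob_top"],pic);z=c["z_map"]
    o=robot.outline_of("knob_top","wrist")
    if not o: print("no outline");return c
    m=o[0]["pixels"]&(z>0);q=np.argwhere(o[0]["pixels"])[:,::-1]
    k=cv2.erode(m.astype(np.uint8),np.ones((7,7)))>0
    P=[]
    for v,u in np.argwhere(k)[::7]: P.append(np.array(c["R"]).T@(ray(c,(u,v))*z[v,u]-np.array(c["t"])))
    P=np.array(P);print("knob px",q.min(0),q.max(0),"z",np.round(np.percentile(P[:,2],[10,25,50,75,90]),4));return c
E
python3 - <<'E'
from h import *
knobz("w13.png")
E
```

```text
[0.4481 0.1323 0.0698] [-0.11 -0.39  0.04]
[0.4482 0.1323 0.0698] [0.3  0.28 0.12]
wrist knob_top 0.91 [385.4 262.5] [0.4591 0.1635 0.0835]
knob px [343 215] [427 247] z [0.0825 0.0829 0.0835 0.0849 0.0854]
```

View pics/w13.png

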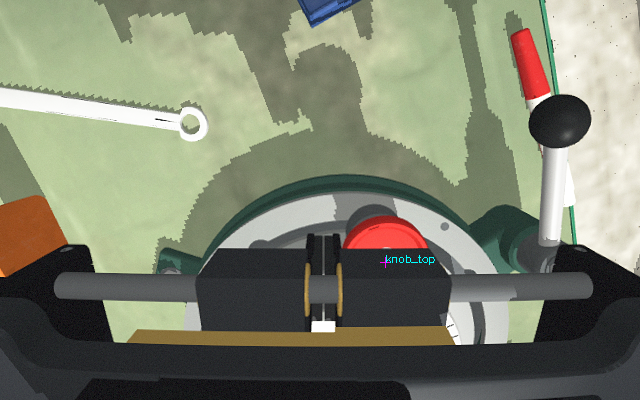

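Finger and knob now touch, at columns 342 and 343, with no force yet. I'll push in 1.5 mm steps and watch the force.

Call:
send_rows(deltas=[{"tx": -0.01,"ty": 0.08,"tz": 0,"rx": 0,"ry": 0,"rz": 0},{"tx": -0.02,"ty": 0.15,"tz": 0,"rx": 0,"ry": 0,"rz": 0},{"tx": -0.02,"ty": 0.15,"tz": 0,"rx": 0,"ry": 0,"rz": 0}])

```text
time: 13.07
position: [0.4487, 0.1336, 0.0698]
tool_rot: [0.169, 0.986, -0.0, -0.0]
ft_force: [0.2, -0.6, 0.0]
grip_width: 0.0005
```

Call:
send_rows(deltas=[{"tx": -0.01,"ty": 0.08,"tz": 0,"rx": 0,"ry": 0,"rz": 0},{"tx": -0.02,"ty": 0.15,"tz": 0,"rx": 0,"ry": 0,"rz": 0},{"tx": -0.02,"ty": 0.15,"tz": 0,"rx": 0,"ry": 0,"rz": 0}])

```text
time: 13.32
position: [0.4493, 0.135, 0.0698]
tool_rot: [0.169, 0.986, -0.0, -0.0]
ft_force: [-0.3, -0.7, 0.9]
grip_width: 0.0003
```

```bash
python3 - <<'E'
from h import *
knobz("w14.png")
E
```

```text
[0.4493 0.135  0.0698] [-0.26 -0.72  0.87]
[0.4493 0.135  0.0698] [-1.4   0.02 -0.71]
wrist knob_top 0.79 [382.9 263.4] [0.4604 0.1648 0.0835]
knob px [342 215] [426 247] z [0.0823 0.0828 0.0835 0.0847 0.0856]
```

Call:
send_rows(deltas=[{"tx": -0.01,"ty": 0.08,"tz": 0,"rx": 0,"ry": 0,"rz": 0},{"tx": -0.02,"ty": 0.15,"tz": 0,"rx": 0,"ry": 0,"rz": 0},{"tx": -0.02,"ty": 0.15,"tz": 0,"rx": 0,"ry": 0,"rz": 0}])

```text
time: 13.82
position: [0.45, 0.1363, 0.0698]
tool_rot: [0.169, 0.986, -0.0, -0.0]
ft_force: [-1.0, -1.6, 0.1]
grip_width: 0.0003
```

```bash
python3 - <<'E'
from h import *
knobz("w15.png")
c=robot.camera("scene");save(c,"s15.png");im=cv2.imread("pics/s15.png")[150:270,220:380];cv2.imwrite("pics/s15c.png",cv2.resize(im,None,fx=5,fy=5))
E
```

```text
[0.45   0.1363 0.0698] [-1.02 -1.59  0.07]
[0.4499 0.1363 0.0698] [-1.3  -1.33  0.61]
wrist knob_top 0.73 [384.3 265. ] [0.4622 0.1665 0.0835]
wrist knob_top 0.34 [545.1 262.3] [0.4917 0.2511 0.0835]
knob px [342 216] [425 248] z [0.0821 0.0828 0.0835 0.085  0.0855]
```

View pics/s15c.png

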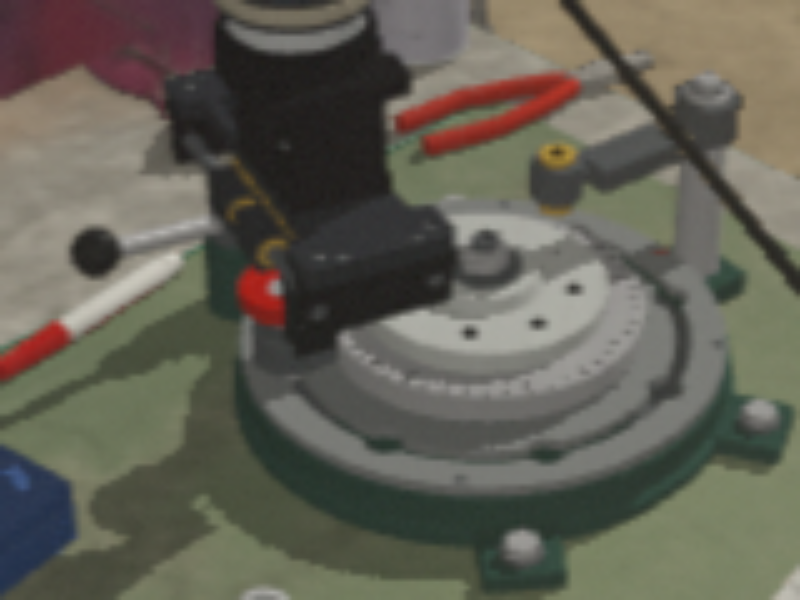

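Call:
send_rows(deltas=[{"tx": -0.01,"ty": 0.08,"tz": 0,"rx": 0,"ry": 0,"rz": 0},{"tx": -0.02,"ty": 0.12,"tz": 0,"rx": 0,"ry": 0,"rz": 0},{"tx": -0.02,"ty": 0.12,"tz": 0,"rx": 0,"ry": 0,"rz": 0}])

```text
time: 14.37
position: [0.45, 0.1366, 0.0698]
tool_rot: [0.169, 0.986, -0.001, -0.001]
ft_force: [-3.0, -5.5, 1.3]
grip_width: 0.0002
```

```bash
python3 - <<'E'
from h import *
knobz("w16.png")
E
```

```text
[0.45   0.1366 0.0698] [-3.03 -5.47  1.33]
[0.45   0.1366 0.0698] [-2.77 -5.66  1.55]
wrist knob_top 0.56 [384.4 263.2] [0.4612 0.1672 0.0835]
wrist knob_top 0.34 [546.9 264.2] [0.4931 0.2522 0.0835]
knob px [342 216] [426 247] z [0.0824 0.0829 0.0836 0.0851 0.0856]
```

The force rose to 6 N and the table no longer moves, so it is locked. I'll back off, lift, and measure again from the same viewpoint as before.

Call:
send_rows(deltas=[{"tx": 0,"ty": -0.6,"tz": 0,"rx": 0,"ry": 0,"rz": 0},{"tx": 0,"ty": -1.2,"tz": 0,"rx": 0,"ry": 0,"rz": 0},{"tx": 0,"ty": -1.2,"tz": -3,"rx": 0,"ry": 0,"rz": 0},{"tx": 0,"ty": -1.2,"tz": -6,"rx": 0,"ry": 0,"rz": 0},{"tx": 0,"ty": -1.2,"tz": -6,"rx": 0,"ry": 0,"rz": 0}])

```text
time: 15.03
position: [0.4506, 0.1261, 0.1338]
tool_rot: [0.169, 0.986, 0.001, 0.005]
ft_force: [0.6, 0.1, 0.1]
grip_width: 0.0006
```

```bash
python3 - <<'E'
from h import *
plan([(.518,.148,.2238)])
E
```

```text
p [0.4506 0.1261 0.1338] yaw x 160.5 zaxis [ 1.040e-02  8.000e-04 -9.999e-01] f [0.59 0.13 0.14] q [ 0.03  0.46  1.91  0.    0.76 -1.2 ] t 15.03
[0.518  0.148  0.2238] -> [-5.71  4.35 -8.93]
```

Call:
send_rows(deltas=[{"tx": -0.5,"ty": 0.5,"tz": -3.5,"rx": 0,"ry": 0,"rz": 0},{"tx": -2.5,"ty": 2,"tz": -6,"rx": 0,"ry": 0,"rz": 0},{"tx": -5,"ty": 4,"tz": -8.5,"rx": 0,"ry": 0,"rz": 0},{"tx": -5.7,"ty": 4.4,"tz": -9,"rx": 0,"ry": 0,"rz": 0},{"tx": -5.7,"ty": 4.4,"tz": -9,"rx": 0,"ry": 0,"rz": 0}])

```text
time: 15.45
position: [0.5199, 0.1489, 0.2221]
tool_rot: [0.169, 0.986, 0.001, 0.005]
ft_force: [0.7, 0.6, -0.7]
grip_width: 0.0003
```

```bash
python3 - <<'E'
from h import *
knobz("w17.png")
c=robot.camera("scene");save(c,"s17.png");im=cv2.imread("pics/s17.png")[150:270,220:380];cv2.imwrite("pics/s17c.png",cv2.resize(im,None,fx=5,fy=5))
plan([])
c=wrist(["clamp_stud","lever_ball","table_axis"],"w17b.png")
E
```

```text
[0.5199 0.1489 0.2221] [ 0.7   0.56 -0.69]
[0.5161 0.1485 0.22  ] [ 0.18 -0.46  0.11]
wrist knob_top 0.92 [321.9 133.4] [0.4611 0.1658 0.0835]
knob px [179  34] [441 331] z [0.0116 0.035  0.0545 0.0675 0.0801]
p [0.5131 0.1482 0.2183] yaw x 160.52 zaxis [-4.3e-03 -3.0e-04 -1.0e+00] f [-0.17 -0.28 -0.06] q [ 0.07  0.41  1.66  0.    1.07 -1.16] t 15.75
wrist clamp_stud 0.95 [428.9 145.4] [0.5089 0.2639 0.064 ]
wrist lever_ball 0.74 [410.3  53.3] [0.4194 0.2654 0.077 ]
wrist table_axis 0.79 [306.7 224. ] [0.5501 0.1155 0.056 ]
```

View pics/w17.png

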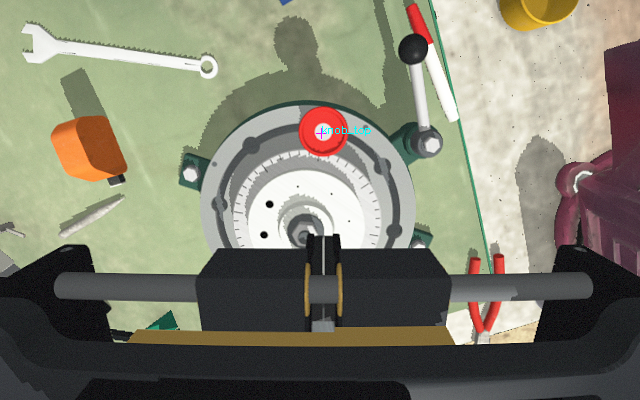

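View pics/s17c.png

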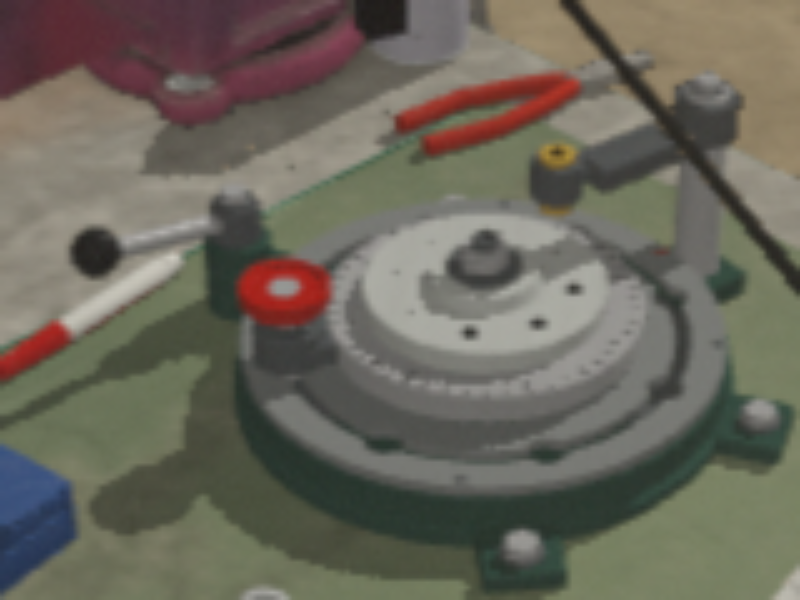

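The knob is higher than before: its ring is at y 260–325 in the crop and the post is fully visible. Its position (0.461, 0.166) matches the predicted hole. I'll check the depth and plan the lever push.

```bash
python3 - <<'E'
from h import *
c=wrist(["knob_top"],"w18.png");z=c["z_map"];col=c["color"].astype(int)
xy=np.array([323,131]);P=[];
for v in range(100,162):
    for u in range(292,355):
        r,g,b=col[v,u]
        if z[v,u]>0 and r>150 and g<110 and b<110: P.append(np.array(c["R"]).T@(ray(c,(u,v))*z[v,u]-c["t"]))
P=np.array(P);print(len(P),np.round(np.percentile(P[:,2],[5,25,50,75,95]),4),"dot",[np.round((np.array(c["R"]).T@(ray(c,(u,131))*z[131,u]-c["t"]))[2],4) for u in(320,322,324,326)])
d=np.load("w11.npz");P=[]
for v in range(100,162):
    for u in range(290,350):
        r,g,b=d["col"][v,u].astype(int)
        if d["z"][v,u]>0 and r>150 and g<110 and b<110: P.append(d["R"].T@(ray(c,(u,v))*d["z"][v,u]-d["t"]))
P=np.array(P);print("before",len(P),np.round(np.percentile(P[:,2],[5,25,50,75,95]),4))
s=np.array([.5085,.2635])
def f(th,r=.055,so=.015): return s+r*np.array([-np.cos(th),np.sin(th)])-so*np.array([np.sin(th),np.cos(th)])
plan([(*f(.03,so=.027),.12),(*f(.03,so=.027),.055)])
E
```

```text
wrist knob_top 0.79 [321.6 133.5] [0.462  0.1656 0.0835]
1692 [0.0816 0.0827 0.0835 0.0847 0.086 ] dot [np.float64(0.0834), np.float64(0.0829), np.float64(0.0825), np.float64(0.0825)]
before 1621 [0.0779 0.0789 0.0796 0.0808 0.0822]
p [0.515  0.1485 0.2196] yaw x 160.52 zaxis [-5.e-04 -0.e+00 -1.e+00] f [ 0.35 -0.22  0.  ] q [ 0.07  0.41  1.66 -0.    1.07 -1.16] t 16.05
[0.4527 0.2382 0.12  ] -> [8.86 6.38 9.97]
[0.4527 0.2382 0.055 ] -> [ 8.85  6.38 16.47]
```

The knob floor now reads 0.0835, against 0.0796 before, so the plunger is fully out and step 2 is met. Next is the lever.

Call:
send_rows(deltas=[{"tx": 3,"ty": 2.2,"tz": 1,"rx": 0,"ry": 0,"rz": 0},{"tx": 6,"ty": 4.4,"tz": 2,"rx": 0,"ry": 0,"rz": 0},{"tx": 8.8,"ty": 6.4,"tz": 4,"rx": 0,"ry": 0,"rz": 0},{"tx": 8.8,"ty": 6.4,"tz": 8,"rx": 0,"ry": 0,"rz": 0},{"tx": 8.8,"ty": 6.4,"tz": 10,"rx": 0,"ry": 0,"rz": 0}])

```text
time: 16.47
position: [0.4508, 0.2395, 0.1177]
tool_rot: [0.167, 0.986, -0.001, -0.001]
ft_force: [0.2, 0.3, 0.3]
grip_width: 0.0005
```

```bash
python3 - <<'E'
from h import *
robot.camera("wrist");robot.camera("wrist")
c=wrist(["clamp_stud","lever_ball"],"w19.png");plan([(.4527,.2382,.055)])
E
```

```text
wrist lever_ball 0.74 [348.3 168.2] [0.4176 0.267  0.077 ]
p [0.4549 0.2383 0.1209] yaw x 160.51 zaxis [ 2.2e-03  6.0e-04 -1.0e+00] f [ 0.65  0.04 -0.39] q [ 0.26  0.53  1.81 -0.    0.8  -0.97] t 16.72
[0.4527 0.2382 0.055 ] -> [ 0.21 -0.09  6.59]
```

View pics/w19.png

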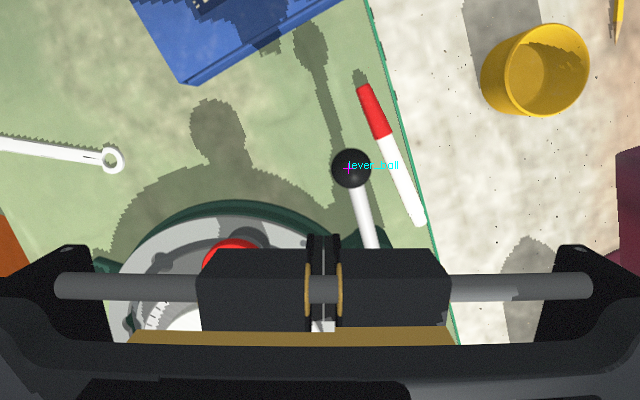

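The rod is at about (368,240), clear to the right of the fingers at 307–342. I'll go down beside it.

Call:
send_rows(deltas=[{"tx": 0.2,"ty": -0.2,"tz": 2,"rx": 0,"ry": 0,"rz": 0},{"tx": 0.2,"ty": -0.2,"tz": 4,"rx": 0,"ry": 0,"rz": 0},{"tx": 0.2,"ty": -0.2,"tz": 6,"rx": 0,"ry": 0,"rz": 0},{"tx": 0.2,"ty": -0.2,"tz": 6.5,"rx": 0,"ry": 0,"rz": 0},{"tx": 0.2,"ty": -0.2,"tz": 6.5,"rx": 0,"ry": 0,"rz": 0}])

```text
time: 17.13
position: [0.4516, 0.2367, 0.0551]
tool_rot: [0.169, 0.986, -0.0, 0.0]
ft_force: [0.6, 1.9, -0.3]
grip_width: 0.0008
```

```bash
python3 - <<'E'
from h import *
robot.camera("wrist")
s=np.array([.5085,.2635])
def f(th,r=.055,so=.015): return s+r*np.array([-np.cos(th),np.sin(th)])-so*np.array([np.sin(th),np.cos(th)])
plan([(*f(th),.0555) for th in np.arange(0.03,1.5,.1)])
E
```

```text
p [0.4521 0.2369 0.0557] yaw x 160.49 zaxis [ 1.5e-03  4.0e-04 -1.0e+00] f [0.11 0.42 1.04] q [ 0.26  0.65  1.85  0.    0.64 -0.97] t 17.18
[0.4531 0.2502 0.0555] -> [0.35 1.28 0.02]
[0.452  0.2558 0.0555] -> [0.64 1.77 0.02]
[0.4515 0.2614 0.0555] -> [0.87 2.29 0.02]
[0.4516 0.2671 0.0555] -> [1.06 2.83 0.03]
[0.4523 0.2728 0.0555] -> [1.18 3.39 0.03]
[0.4535 0.2784 0.0555] -> [1.26 3.95 0.03]
[0.4552 0.2838 0.0555] -> [1.27 4.52 0.03]
[0.4575 0.289  0.0555] -> [1.23 5.09 0.03]
[0.4603 0.294  0.0555] -> [1.13 5.65 0.03]
[0.4636 0.2986 0.0555] -> [0.98 6.2  0.03]
[0.4673 0.3029 0.0555] -> [0.77 6.73 0.03]
[0.4715 0.3068 0.0555] -> [0.51 7.24 0.03]
[0.476  0.3103 0.0555] -> [0.2  7.72 0.03]
[0.4808 0.3133 0.0555] -> [-0.16  8.16  0.03]
[0.4859 0.3159 0.0555] -> [-0.55  8.57  0.03]
```

Call:
send_rows(deltas=[{"tx": 0.2,"ty": 0.7,"tz": 0,"rx": 0,"ry": 0,"rz": 0},{"tx": 0.35,"ty": 1.28,"tz": 0,"rx": 0,"ry": 0,"rz": 0},{"tx": 0.64,"ty": 1.77,"tz": 0,"rx": 0,"ry": 0,"rz": 0},{"tx": 0.87,"ty": 2.29,"tz": 0,"rx": 0,"ry": 0,"rz": 0},{"tx": 1.06,"ty": 2.83,"tz": 0,"rx": 0,"ry": 0,"rz": 0}])

```text
time: 17.6
position: [0.4508, 0.2678, 0.0554]
tool_rot: [0.169, 0.986, 0.0, 0.001]
ft_force: [0.5, -3.4, -0.7]
grip_width: 0.0006
```

Call:
send_rows(deltas=[{"tx": 0.12,"ty": 0.56,"tz": 0,"rx": 0,"ry": 0,"rz": 0},{"tx": 0.2,"ty": 1.12,"tz": 0,"rx": 0,"ry": 0,"rz": 0},{"tx": 0.21,"ty": 1.69,"tz": 0,"rx": 0,"ry": 0,"rz": 0},{"tx": 0.17,"ty": 2.26,"tz": 0,"rx": 0,"ry": 0,"rz": 0}])

```text
time: 17.93
position: [0.4554, 0.2892, 0.0545]
tool_rot: [0.169, 0.986, -0.001, -0.001]
ft_force: [-0.8, -3.9, -0.7]
grip_width: 0.0002
```

```bash
python3 - <<'E'
from h import *
c=wrist(["lever_ball","clamp_stud"],"w20.png")
s=np.array([.5085,.2635])
def f(th,r=.055,so=.015): return s+r*np.array([-np.cos(th),np.sin(th)])-so*np.array([np.sin(th),np.cos(th)])
plan([(*f(th),.0555) for th in np.arange(0.73,1.5,.1)])
c=robot.camera("scene");save(c,"s20.png")
for d in robot.tip_of("lever_ball","scene")[:1]:print(d["p"],at_z(c,d["xy"],.077))
im=cv2.imread("pics/s20.png")[150:270,200:360];cv2.imwrite("pics/s20c.png",cv2.resize(im,None,fx=5,fy=5))
E
```

```text
wrist lever_ball 0.68 [384.5 229.4] [0.4439 0.3247 0.077 ]
wrist clamp_stud 0.89 [311.2 343.4] [0.5066 0.2633 0.064 ]
p [0.4569 0.2903 0.0548] yaw x 160.53 zaxis [ 0.001   0.0016 -1.    ] f [-0.56  0.16  0.11] q [ 0.36  0.67  1.77  0.    0.69 -0.87] t 18.08
[0.4575 0.289  0.0555] -> [-0.11 -0.1  -0.07]
[0.4603 0.294  0.0555] -> [-0.21  0.46 -0.07]
[0.4636 0.2986 0.0555] -> [-0.36  1.01 -0.07]
[0.4673 0.3029 0.0555] -> [-0.57  1.54 -0.07]
[0.4715 0.3068 0.0555] -> [-0.83  2.04 -0.07]
[0.476  0.3103 0.0555] -> [-1.14  2.52 -0.07]
[0.4808 0.3133 0.0555] -> [-1.49  2.97 -0.07]
[0.4859 0.3159 0.0555] -> [-1.89  3.37 -0.07]
0.6 [0.44203669 0.31837019 0.077     ]
```

View pics/w20.png

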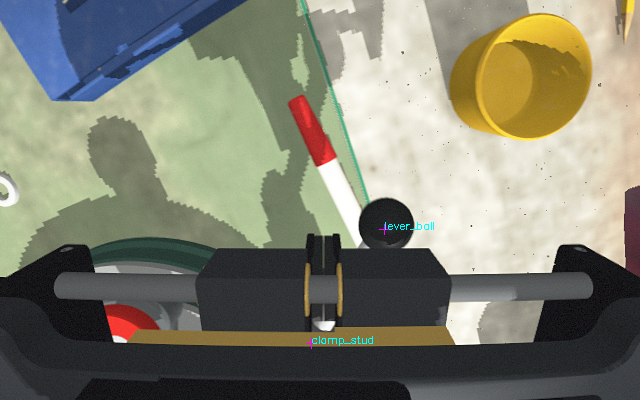

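View pics/s20c.png

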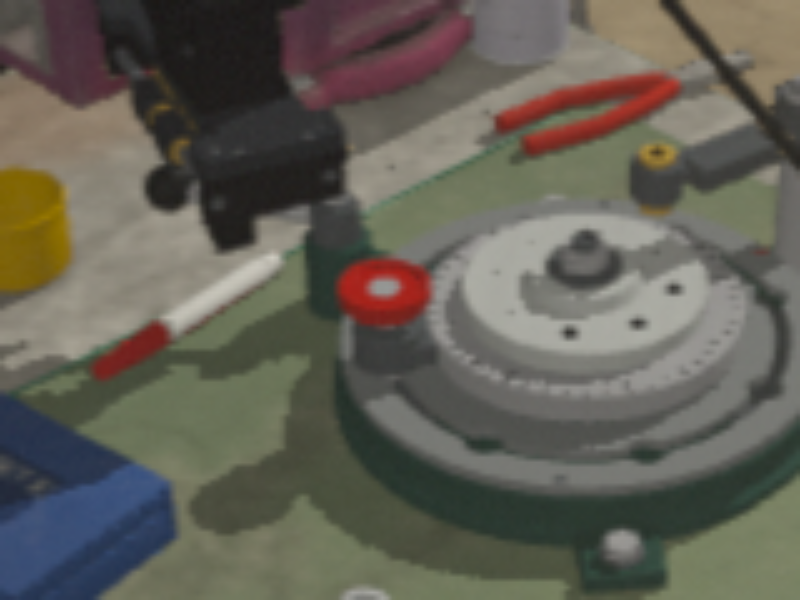

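The ball is now at (386,225), putting the lever at about 43°, so it follows the finger. The knob and the marker are undisturbed. I'll carry on.

Call:
send_rows(deltas=[{"tx": -0.2,"ty": 0.46,"tz": 0,"rx": 0,"ry": 0,"rz": 0},{"tx": -0.36,"ty": 1.0,"tz": 0,"rx": 0,"ry": 0,"rz": 0},{"tx": -0.57,"ty": 1.54,"tz": 0,"rx": 0,"ry": 0,"rz": 0},{"tx": -0.57,"ty": 1.54,"tz": 0,"rx": 0,"ry": 0,"rz": 0}])

```text
time: 18.52
position: [0.4679, 0.3025, 0.0548]
tool_rot: [0.169, 0.986, 0.001, 0.0]
ft_force: [-0.1, -0.8, -0.4]
grip_width: 0.0008
```

Call:
send_rows(deltas=[{"tx": -0.13,"ty": 0.25,"tz": 0,"rx": 0,"ry": 0,"rz": 0},{"tx": -0.26,"ty": 0.5,"tz": 0,"rx": 0,"ry": 0,"rz": 0},{"tx": -0.26,"ty": 0.5,"tz": 0,"rx": 0,"ry": 0,"rz": 0}])

```text
time: 18.77
position: [0.4713, 0.3058, 0.0548]
tool_rot: [0.169, 0.986, 0.0, 0.0]
ft_force: [-1.3, -1.3, -0.8]
grip_width: 0.0003
```

```bash
python3 - <<'E'
from h import *
c=wrist(["lever_ball","clamp_stud"],"w21.png")
s=np.array([.5085,.2635])
def f(th,r=.055,so=.015): return s+r*np.array([-np.cos(th),np.sin(th)])-so*np.array([np.sin(th),np.cos(th)])
plan([(*f(th),.0555) for th in np.arange(1.13,1.6,.1)])
c=robot.camera("scene");save(c,"s21.png")
for d in robot.tip_of("lever_ball","scene")[:1]:print(d["p"],at_z(c,d["xy"],.077))
E
```

```text
wrist lever_ball 0.66 [406.1 253.5] [0.476  0.3479 0.077 ]
wrist clamp_stud 0.33 [307.5 172.7] [0.4235 0.3143 0.064 ]
p [0.4712 0.3058 0.0548] yaw x 160.52 zaxis [ 4.e-04  5.e-04 -1.e+00] f [-1.05 -0.09 -0.45] q [ 0.38  0.69  1.72  0.    0.73 -0.85] t 18.92
[0.4715 0.3068 0.0555] -> [ 0.01  0.11 -0.07]
[0.476  0.3103 0.0555] -> [-0.3   0.59 -0.07]
[0.4808 0.3133 0.0555] -> [-0.66  1.03 -0.07]
[0.4859 0.3159 0.0555] -> [-1.05  1.44 -0.07]
[0.4913 0.3178 0.0555] -> [-1.49  1.8  -0.07]
0.46 [0.48210368 0.34453162 0.077     ]
```

Call:
send_rows(deltas=[{"tx": -0.15,"ty": 0.3,"tz": 0,"rx": 0,"ry": 0,"rz": 0},{"tx": -0.3,"ty": 0.59,"tz": 0,"rx": 0,"ry": 0,"rz": 0},{"tx": -0.3,"ty": 0.59,"tz": 0,"rx": 0,"ry": 0,"rz": 0}])

```text
time: 19.27
position: [0.4745, 0.3095, 0.0545]
tool_rot: [0.169, 0.986, -0.001, -0.002]
ft_force: [-3.2, -3.6, 0.7]
grip_width: 0.0006
```

Call:
send_rows(deltas=[{"tx": -0.18,"ty": 0.22,"tz": 0,"rx": 0,"ry": 0,"rz": 0},{"tx": -0.18,"ty": 0.22,"tz": 0,"rx": 0,"ry": 0,"rz": 0}])

```text
time: 19.43
position: [0.4748, 0.3097, 0.0543]
tool_rot: [0.169, 0.986, -0.003, -0.004]
ft_force: [-6.0, -6.8, 4.4]
grip_width: 0.0005
```

Call:
send_rows(deltas=[{"tx": -0.18,"ty": 0.22,"tz": 0,"rx": 0,"ry": 0,"rz": 0},{"tx": -0.18,"ty": 0.22,"tz": 0,"rx": 0,"ry": 0,"rz": 0}])

```text
time: 19.6
position: [0.4749, 0.3102, 0.0541]
tool_rot: [0.169, 0.986, -0.004, -0.006]
ft_force: [-8.7, -8.6, 5.5]
grip_width: 0.0001
```

```bash
python3 - <<'E'
from h import *
c=wrist(["lever_ball"],"w22.png")
s=np.array([.5085,.2635])
def f(th,r=.055,so=.015): return s+r*np.array([-np.cos(th),np.sin(th)])-so*np.array([np.sin(th),np.cos(th)])
plan([(*f(th),.0555) for th in np.arange(1.33,1.6,.1)])
c=robot.camera("scene");save(c,"s22.png")
for d in robot.tip_of("lever_ball","scene")[:1]:print(d["p"],at_z(c,d["xy"],.077))
E
```

```text
wrist lever_ball 0.92 [400.8 262.6] [0.4832 0.3485 0.077 ]
p [0.4748 0.3102 0.0541] yaw x 160.57 zaxis [-0.0129 -0.0065 -0.9999] f [-8.84 -8.05  5.93] q [ 0.38  0.7   1.7  -0.    0.76 -0.85] t 19.7
[0.4808 0.3133 0.0555] -> [-0.46  0.49 -0.15]
[0.4859 0.3159 0.0555] -> [-0.86  0.9  -0.16]
[0.4913 0.3178 0.0555] -> [-1.29  1.27 -0.17]
0.64 [0.4892548 0.3602019 0.077    ]
```

View pics/w22.png

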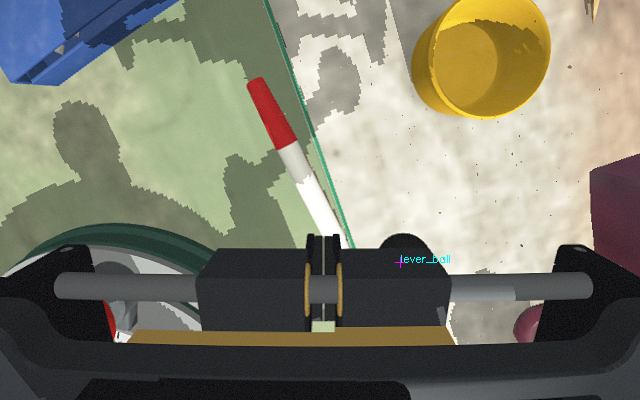

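The force rose to 13 N with almost no motion, so the lever is at its stop. I'll back off, lift, and verify.

Call:
send_rows(deltas=[{"tx": 0.3,"ty": -0.6,"tz": 0,"rx": 0,"ry": 0,"rz": 0},{"tx": 0.8,"ty": -1.5,"tz": 0,"rx": 0,"ry": 0,"rz": 0},{"tx": 1.2,"ty": -2.0,"tz": -2,"rx": 0,"ry": 0,"rz": 0},{"tx": 1.2,"ty": -2.0,"tz": -6,"rx": 0,"ry": 0,"rz": 0},{"tx": 1.2,"ty": -2.0,"tz": -9,"rx": 0,"ry": 0,"rz": 0}])

```text
time: 20.22
position: [0.4641, 0.2991, 0.1466]
tool_rot: [0.169, 0.986, 0.001, 0.001]
ft_force: [0.8, -0.3, -0.2]
grip_width: 0.0008
```

Call:
send_rows(deltas=[{"tx": -1,"ty": -3,"tz": -3,"rx": 0,"ry": 0,"rz": 0},{"tx": -2,"ty": -6,"tz": -6,"rx": 0,"ry": 0,"rz": 0},{"tx": -4,"ty": -8,"tz": -9,"rx": 0,"ry": 0,"rz": 0},{"tx": -5,"ty": -9,"tz": -9,"rx": 0,"ry": 0,"rz": 0},{"tx": -5,"ty": -9,"tz": -9,"rx": 0,"ry": 0,"rz": 0}])

```text
time: 20.63
position: [0.4851, 0.1951, 0.2386]
tool_rot: [0.171, 0.985, 0.002, 0.006]
ft_force: [0.2, -0.3, 0.2]
grip_width: 0.0003
```

```bash
python3 - <<'E'
from h import *
robot.camera("wrist");robot.camera("wrist")
c=wrist(["lever_ball","clamp_stud","knob_top","table_axis"],"w23.png");z=c["z_map"]
for n in("knob_top",):
    for d in robot.tip_of(n,"wrist")[:1]:
        u,v=np.round(d["xy"]).astype(int);P=[np.array(c["R"]).T@(ray(c,(a,b))*z[b,a]-c["t"]) for a in range(u-5,u+6) for b in range(v-5,v+6)];print("knob z",np.median(np.array(P)[:,2]))
plan([])
for k in("scene","top"):
    c=robot.camera(k);m=[]
    for n in Z:
        for d in robot.tip_of(n,k)[:1]:print(k,n,round(d["p"],2),np.round(at_z(c,d["xy"],Z[n]),4));m.append((n,d["xy"]))
    save(c,k+"23.png",m)
im=cv2.imread("pics/scene23.png")[150:270,200:360];cv2.imwrite("pics/s23c.png",cv2.resize(im,None,fx=5,fy=5))
E
```

```text
wrist lever_ball 0.86 [460.5 138.4] [0.4833 0.3473 0.077 ]
wrist clamp_stud 0.84 [385.8 182.5] [0.5062 0.2623 0.064 ]
wrist clamp_stud 0.75 [279.  257.7] [0.552  0.1164 0.064 ]
wrist knob_top 0.6 [287.3 175.4] [0.4587 0.1662 0.0835]
wrist knob_top 0.58 [396.9 106.8] [0.4309 0.2919 0.0835]
wrist table_axis 0.82 [283.4 256. ] [0.5551 0.1198 0.056 ]
knob z 0.08317050594295602
p [0.4792 0.1975 0.234 ] yaw x 160.61 zaxis [-1.6e-03 -1.0e-04 -1.0e+00] f [ 0.03 -0.45  0.97] q [ 0.17  0.37  1.68  0.    1.09 -1.06] t 21.03
scene table_axis 0.8 [0.5564 0.1161 0.056 ]
scene drill_bush 0.58 [0.6004 0.1021 0.095 ]
scene knob_top 0.53 [0.4583 0.1631 0.0835]
scene clamp_stud 0.56 [0.5087 0.2596 0.064 ]
scene lever_ball 0.65 [0.491  0.3592 0.077 ]
scene centre_punch 0.41 [ 0.4574 -0.173  -0.    ]
scene tape_measure 0.9 [ 0.3987 -0.0975 -0.    ]
scene marker 0.66 [0.4282 0.2902 0.    ]
top table_axis 0.94 [0.5455 0.1005 0.056 ]
top drill_bush 0.63 [0.6052 0.1108 0.095 ]
top centre_punch 0.7 [ 0.4693 -0.1674  0.    ]
top tape_measure 0.64 [ 0.396  -0.0937  0.    ]
top marker 0.71 [0.438  0.3053 0.    ]
```

View pics/w23.png

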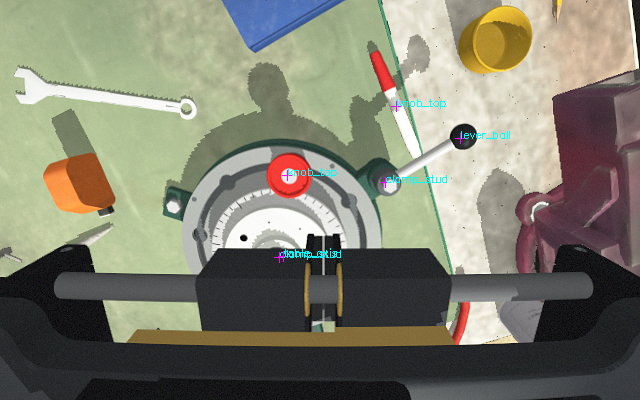

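View pics/s23c.png

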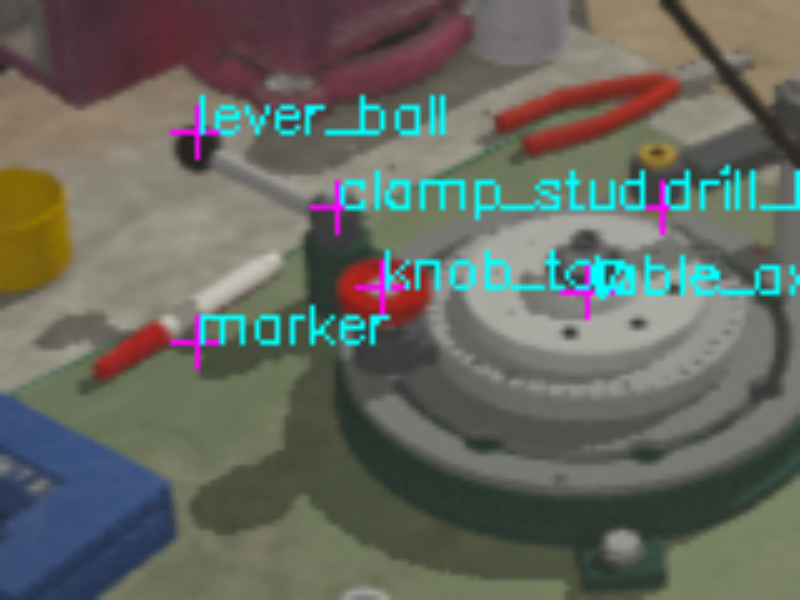

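All checks agree:
- **Lever:** it points left at about 75° (ball at (461,138)) and took 13 N at the stop without moving.
- **Knob:** its floor is still at 0.083, at the predicted hole.
- **Tools:** they are where they were, and the arm is clear.

I'll hand in.

```bash
python3 -c "
from rig import robot
print(robot.hand_in())"
```

```text
the job is handed in; nothing more can be done
None
```

I indexed the table one hole clockwise, locked it, and pushed the clamp lever home against its stop. I handed in at about 21 s; the hand-in reports no verdict.

**Indexing:** I pressed the knob about 8.5 mm with about 6 N and dragged it clockwise with the closed fingertips. My first release was a few mm short: the pin was only partly up, with the knob floor at 0.0796 m. I then nudged the knob from its side until the table locked and would not move at 6 N.

**Clamp:** I pushed the lever round until it took 13 N without moving.

**Last checks:**
- **Plunger:** the knob floor read 0.0832–0.0835 m, so the plunger is out.
- **Table:** the knob stands at about (0.46, 0.166), the place predicted for the next hole.
- **Lever:** its angle is about 75° from pointing at the robot, measured from the ball and stud in the wrist picture. The scene camera put the ball about 12 mm further left.
- **Tools:** the network fixes are within about 11 mm of the first ones, which is detection noise, and the pictures show the tools undisturbed.
- **Arm:** it was clear of everything.

**Disagreement:** the table-axis readings differed by up to about 2 cm between cameras. I used the position that fits the given 105 mm and 155 mm distances instead.

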